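Re-cell and level a bench scale

ROBOT

A 6-joint arm with a two-finger parallel gripper is mounted at the origin on a cart in front of the work surface, level with it; the furniture and walls round the work are solid. World frame = base frame: x ahead of the robot, y to its left, z up, the work surface at z = 0. Lengths are in m, angles in rad, forces in N, time in s.
With the tool pointing down it reaches from about 0.25 to 0.725 m from the base axis. Payload 4 kg.
Tool frame: the origin (TCP) lies between the finger pads; the fingertips stand 8 mm ahead of it and the grasp point (between the pads) lies 11 mm behind it; z points along the fingers, y is the line along which they close (so a half turn about z gives the same grasp; the last joint's range is limited). The gripper opens to 85 mm and grips with 20 to 120 N. Pads are 22 mm wide; open, the fingers measure 114 mm over their backs; the gripper's body (76 mm by 85 mm) begins 54 mm behind the grasp point. The pads swing forward as they close: fully open they stand 13 mm farther back than shut.
Start: joints at [-1.192, 0.241, 0.005, 1.335, 0, 1.571], TCP at [0.185, -0.465, 0.239] pointing down, gripper open.
Joint ranges: [-2.72, 2.72], [-1.05, 1.87], [-1.09, 1.28], [-1.99, 2.15], [-1.42, 1.44], [-3.14, 3.14]. Speed limits (rad/s): [2.79, 2.79, 3.14, 3.14, 3.14, 3.14].

INTERFACE

Orientations are given as a unit quaternion [x, y, z, w].
In Python, from workcell import status, viewer, bot gives the robot as it stands.
- The arm moves only by the tool servo_tool, never from a script. Its argument "commands" is a list of rows, each a list of 5 numbers: the finger opening in mm, from 0 to 85.4, then the shift along the tool's x, y, z in mm, then the turn about the tool's z in rad. A call has 1 to 20 rows; each row shifts and turns the commanded pose from where the row before left it, along the tool's axes as they then stand; what a row does not reach is not made up. A row lasts 1/8 s, in which the tool goes at most 62.5 mm and 10.7 degrees, less where a joint would pass 70% of its speed; a pose out of reach is approached as far as the arm can. A call is refused whole if a number of a shift passes 62.5 or a number of a turn 0.188, either way. A call with a gripper value outside its range is refused whole. The fingers move at their own pace and stop on an object; the grip force is fixed at half the most. Time passes only in rows, so rows that do not move let the fingers close. It gives the time, the measured TCP pose, the force, the opening and the grip force at its end, in the units of the state.
- status.get_obs(): the state, without advancing time (a new reading comes with each control period).
- viewer.camera(name): name is "scene" or "top" or "wrist"; returns (picture, depth): 420x560x3 uint8, red, green, blue; 420x560 float32, m along the optical axis (not along the pixel's ray), 0 where there is no reading.
- viewer.get_calibration(name): a dict with "camera_matrix" (3x3 intrinsics, pixels), "distortion" ([k1, k2, p1, p2, k3] as OpenCV has them; the pictures are not rectified), "R" (3x3) and "t" (3): a world point X has camera coordinates R X + t; the wrist camera has in their place "T_tool_cam" (4x4, takes a point from camera to tool coordinates, whose origin is the TCP and whose axes are the flange's). Camera axes: x right, y down, z forward; pixel columns grow to the right and rows downward; lengths in m; the calibration is good to about 2 mm. A picture is of the moment at which its call begins: read the wrist's pose just before it. get_calibration takes no time and is no camera call.
- bot.job_done(): hands the job in; it is judged then, once.
Trained networks look in the newest picture that a camera, given by its name, has taken for a name from the list of things; names that differ only in an ending like _2 or _b are one class to them, and where a whole thing is asked for, a point or a joint stands for the part that bears it (a point fixed in the world has none). Each returns a list of dicts, best first, with "p" (0 to 1); they miss things now and then, are a little off and sometimes report something else, mostly with a low value. They report only what shows in the picture. A call takes as long as a camera call.
- viewer.masks_of(camera, label): "mask" (420x560 bool, what is visible of it) and "pixel" ([row, column] in pixels, amid what is visible of it).
- viewer.spot_point(camera, label): "pixel" ([row, column] in pixels: a listed point, or the origin of a listed thing).
The state is a dict: "clock": time; "joint_pos": joint angles; "joint_vel": joint speeds; "tau": joint torques, N m; "eef_pos": TCP position; "tool_rot": TCP orientation; "ft_force": force on the tool from outside, world axes, zero at the start; "ft_torque": the same for the moment, N m; "grip_width": finger opening in m; "grasp_force": force on a finger pad.
Only numpy, scipy, OpenCV 4.12 (cv2) and the standard library are available. Lean on these libraries where they do the work, as an engineer would, in place of code of your own. Each camera call takes 0.05 s, during which the arm holds its last target. There are 200 camera calls.

TASK

The bench scale lies upside down. Load every loose AA cell from the worktop into an empty bay of its battery well, flat end against the spring plate and + end down under the lip (the bays work in parallel, so any number of cells will do; leave the cell that is already in), and spin the two knurled front feet along their studs until their tops are level with the fixed rear feet, so that the scale will not rock when it is turned back. Leave the things lying around it alone.

Things in the scene. Friction and masses are not known exactly. Their poses are not given: they have to be found in the camera images.
- scale: bench scale lying on its steel platform (262 x 342 mm), grey underside up, its face 34 mm above the worktop. Fixed. Origin: middle of the platform, on the worktop; x to its rear (away from the robot), y left, z up. Battery well: x -15 to 48, y -93 to 93 mm, floor 12 mm above the worktop. Spring housing: x 48 to 72, |y| < 92, top at 47 mm. Screw feet at x -92, y +-135; fixed feet at x 92, y +-135
- rear_foot_top (a point): middle of the top of the left fixed rear foot (grey, tapered, rubber top 31 mm in diameter, 36 mm tall, top 70 mm above the worktop). The right one is just as tall. Axes as the scale's
- lip_edge (a point): point on the front wall of the battery well, in the middle, 23 mm above the worktop; axes as the scale's. In each bay this wall is the + contact; above it a lip, 16 mm wide, 31 to 34 mm above the worktop, overhangs the bay by 3 mm and holds the + end of a seated cell down
- bay_0 (a point): centre of a cell seated in bay 0 (the rightmost; bays are 40 mm apart): 23 mm above the worktop, cell level along the scale's x, + end to the front (-x). V saddles 6 mm wide under the two ends carry it 4 mm above the floor. Axes as the scale's
- bay_1 (a point): same for bay 1. Rear of each bay: a steel plate on a coil spring, 13 mm wide, 14 to 45 mm above the worktop, stands 22 mm behind this point when empty (so a 50 mm cell does not just drop in) and gives way rearwards by up to 12 mm (0.8 N at first, 5.6 N at the end)
- bay_2 (a point): same for bay 2. To load: hold the cell level, underside above the lip (35 to 38 mm); press its - end rearwards on the plate until it is 4 to 8 mm behind the seated place; lower it to the saddles; let it forward until the + end is under the lip; release
- bay_3 (a point): same for bay 3, the leftmost
- foot_a_top (a point): middle of the rubber top of one screw foot: a knurled aluminium nut, 39 mm in diameter, 16 mm high with its rubber ring, on a fixed upright threaded stud 14 mm in diameter whose end is 68.5 mm above the worktop (a low nut lets it stick out). Whether this foot is the left or the right one, and how far it is too low or too high, varies. Axes turn with the nut, z up
- foot_b_top (a point): the same for the other screw foot. Coarse right-hand thread: one full turn anticlockwise, seen from above, raises the nut by 8 mm (1.3 mm per radian). It turns with 0.05 N m and stays where it is left; it can go about 15 mm below and 12 mm above the height of the rear feet
- cell_0_mid (a point): AA cell, 50 mm long, 14 mm in diameter, lying loose on the worktop to the right of the scale. Point at its centre; x axis along the cell towards its + end (the end with the copper-coloured wrap and the small nub; the other end is the flat - end). None if this cell is absent
- cell_1_mid (a point): AA cell, 50 mm long, 14 mm in diameter, lying loose on the worktop to the right of the scale. Point at its centre; x axis along the cell towards its + end (the end with the copper-coloured wrap and the small nub; the other end is the flat - end). None if this cell is absent
- cell_2_mid (a point): AA cell, 50 mm long, 14 mm in diameter, lying loose on the worktop to the right of the scale. Point at its centre; x axis along the cell towards its + end (the end with the copper-coloured wrap and the small nub; the other end is the flat - end). None if this cell is absent
- old_0_mid (a point): AA cell, 50 mm long, 14 mm in diameter, already seated in bay 0, to be left there. Point at its centre; x axis along the cell towards its + end (the end with the copper-coloured wrap and the small nub; the other end is the flat - end). None if this cell is absent
- old_1_mid (a point): AA cell, 50 mm long, 14 mm in diameter, already seated in bay 1, to be left there. Point at its centre; x axis along the cell towards its + end (the end with the copper-coloured wrap and the small nub; the other end is the flat - end). None if this cell is absent
- old_2_mid (a point): AA cell, 50 mm long, 14 mm in diameter, already seated in bay 2, to be left there. Point at its centre; x axis along the cell towards its + end (the end with the copper-coloured wrap and the small nub; the other end is the flat - end). None if this cell is absent
- old_3_mid (a point): AA cell, 50 mm long, 14 mm in diameter, already seated in bay 3, to be left there. Point at its centre; x axis along the cell towards its + end (the end with the copper-coloured wrap and the small nub; the other end is the flat - end). None if this cell is absent
- small_driver: small screwdriver, 141 mm, lying left of the scale: bystander
- torch_0: torch, 122 mm, lying left of the scale: bystander
- wall_plug: wall plug, 40 mm, lying on the right, beyond the loose cells: bystander

How it is judged:
By the outcome, as a careful person would: the job done as asked, in the order asked, and still so for the second after the job is handed in, with the robot touching nothing.
Of old_0, old_1, old_2, old_3 only 1 to 1 are there at a start; the rules pass over those that are not, and their reading is None.
Of cell_0, cell_1, cell_2 only 2 to 3 are there at a start; the rules pass over those that are not, and their reading is None.
At some moment in a run one of cell_0, cell_1, cell_2 may be knocked a few centimetres aside while the robot is not near it.
Once in a run the grip may slacken for a moment while it holds something.
It also fails if it takes over 208 s, if anything falls off the work surface, if the arm or the gripper's body presses on something with over 40 N, if the wrist force passes 120 N, or if a joint passes its speed limit or range.

## Working session

There is one attempt and no reset: what is moved stays moved. The work goes in short steps, Python scripts to look and compute and a tool call to move; the robot and the scene stay as the last step left them, time stands still between calls to the robot, and variables do not carry over. Pictures are saved under pics/ and viewed, at most 14 in all, crops included, and the job is handed in when it is done.

Besides the shell and the picture viewer there is one more tool, called as a command line: name --pt "numbers of a row" for each row, then --argument value for the rest. servo_tool: Moves the arm, as the interface text tells. Its arguments: {"type":"object","properties":{"commands":{"type":"array"}},"required":["commands"]}

```bash
mkdir -p pics; ls; cat > h.py <<'E'
import numpy as np, cv2
from scipy.spatial.transform import Rotation as Ro
from workcell import status, viewer, bot
def grab(n):
    o=status.get_obs(); im,d=viewer.camera(n); c=viewer.get_calibration(n)
    K=np.array(c["camera_matrix"]);D=np.array(c["distortion"])
    if n=="wrist":
        T=np.eye(4);T[:3,:3]=Ro.from_quat(o["tool_rot"]).as_matrix();T[:3,3]=o["eef_pos"]
        W=T@np.array(c["T_tool_cam"])
    else:
        W=np.eye(4);R=np.array(c["R"]);W[:3,:3]=R.T;W[:3,3]=-R.T@np.array(c["t"])
    return dict(im=im,d=d,K=K,D=D,W=W,o=o,n=n)
def ray(v,px):
    p=cv2.undistortPoints(np.array([[[px[1],px[0]]]],float),v["K"],v["D"])[0,0]
    return np.array([p[0],p[1],1.])
def atz(v,px,z):
    r=v["W"][:3,:3]@ray(v,px);o=v["W"][:3,3];return o+r*(z-o[2])/r[2]
def atd(v,px,k=2):
    r,c=int(round(px[0])),int(round(px[1]));w=v["d"][max(r-k,0):r+k+1,max(c-k,0):c+k+1];w=w[w>0]
    return (v["W"]@np.r_[ray(v,px)*np.median(w),1])[:3] if w.size else None
def cloud(v):
    rr,cc=np.nonzero(v["d"]>0)
    p=cv2.undistortPoints(np.stack([cc,rr],1).astype(float)[:,None],v["K"],v["D"])[:,0]
    P=np.c_[p,np.ones(len(p))]*v["d"][rr,cc][:,None]
    return P@v["W"][:3,:3].T+v["W"][:3,3],rr,cc
def save(v,f,crop=None,s=1):
    im=v["im"][:,:,::-1]
    if crop: im=im[crop[0]:crop[1],crop[2]:crop[3]]
    cv2.imwrite("pics/"+f,cv2.resize(im,None,fx=s,fy=s,interpolation=cv2.INTER_CUBIC))
E
python3 - <<'E'
from h import *
np.set_printoptions(precision=4,suppress=True)
print(status.get_obs())
for n in["top","scene"]:
    v=grab(n);save(v,n+"0.png",s=1.4); print(n,v["W"])
    for l in["scale","rear_foot_top","lip_edge","bay_0","bay_1","bay_2","bay_3","foot_a_top","foot_b_top","cell_0_mid","old_0_mid"]:
        for r in viewer.spot_point(n,l)[:5]:
            if r["p"]>.2: print(l,round(r["p"],2),np.round(r["pixel"]),atd(v,r["pixel"]))
E
```

```text
pics
{'clock': 0.0, 'joint_pos': array([-1.192 ,  0.2414,  0.0037,  1.3352,  0.    ,  1.5708]), 'joint_vel': array([ 0.0014, -0.0009,  0.0006, -0.0002,  0.0007,  0.0016]), 'tau': array([  0.0005, -37.2322,  25.2405,   0.0171,   0.0002,   0.    ]), 'eef_pos': array([ 0.1847, -0.464 ,  0.2384]), 'tool_rot': array([ 0.9821,  0.1883, -0.0002, -0.001 ]), 'ft_force': array([ 0.0518, -0.1004, -0.3874]), 'ft_torque': array([-0.0497,  0.0125, -0.0069]), 'grasp_force': 0.0, 'grip_width': 0.08542169007571772}
top [[ 0.3725 -0.7927  0.4826 -0.073 ]
 [-0.928  -0.3188  0.1927 -0.2385]
 [ 0.0011 -0.5196 -0.8544  1.206 ]
 [ 0.      0.      0.      1.    ]]
scale 0.56 [202. 264.] [0.6002 0.0869 0.0127]
rear_foot_top 0.39 [196. 247.] [ 0.1768 -0.0918  0.762 ]
lip_edge 0.77 [204. 262.] [0.5757 0.0846 0.0326]
lip_edge 0.67 [199. 268.] [0.6142 0.08   0.0104]
bay_0 0.97 [191. 247.] [0.618  0.1619 0.0118]
bay_0 0.91 [203. 279.] [0.6158 0.0356 0.0107]
bay_0 0.89 [201. 268.] [0.6068 0.0761 0.0121]
bay_0 0.56 [197. 259.] [0.6116 0.113  0.0103]
bay_1 0.97 [191. 247.] [0.618  0.1619 0.0118]
bay_1 0.91 [203. 279
[... 1477 characters left out ...]
 0.0587 0.0126]
bay_2 0.74 [235. 261.] [0.5836 0.1169 0.0294]
bay_2 0.64 [242. 249.] [0.5979 0.1539 0.028 ]
bay_2 0.57 [236. 253.] [0.6102 0.1116 0.0139]
bay_3 0.81 [217. 266.] [0.6176 0.0193 0.0133]
bay_3 0.76 [224. 259.] [0.62   0.0587 0.0126]
bay_3 0.74 [235. 261.] [0.5836 0.1169 0.0294]
bay_3 0.64 [242. 249.] [0.5979 0.1539 0.028 ]
bay_3 0.57 [236. 253.] [0.6102 0.1116 0.0139]
foot_a_top 0.65 [175. 337.] [ 0.5162 -0.2788  0.0097]
foot_a_top 0.62 [338. 258.] [0.4362 0.4105 0.0182]
foot_a_top 0.53 [259. 271.] [0.497  0.2263 0.0647]
foot_a_top 0.5 [184. 354.] [ 0.4524 -0.2591  0.0023]
foot_b_top 0.71 [196. 313.] [ 0.5011 -0.0423  0.0769]
cell_0_mid 0.52 [181. 352.] [ 0.4595 -0.2611  0.0101]
```

View pics/top0.png

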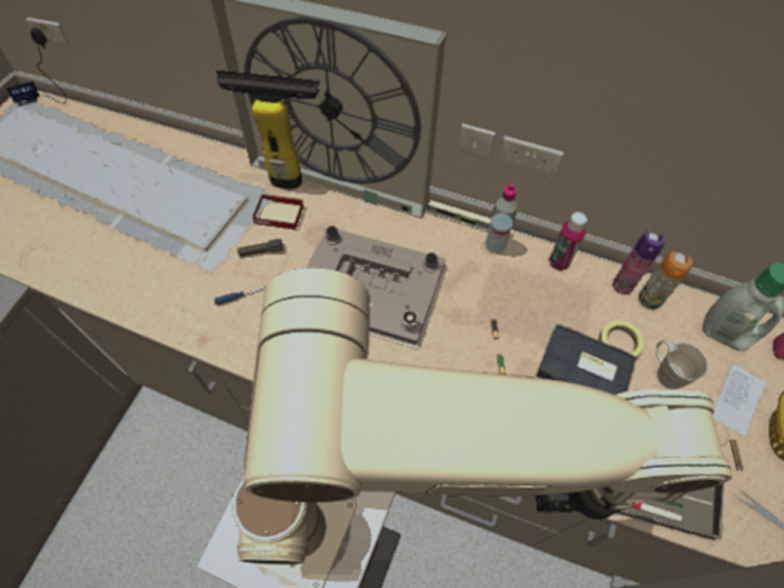

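View pics/scene0.png

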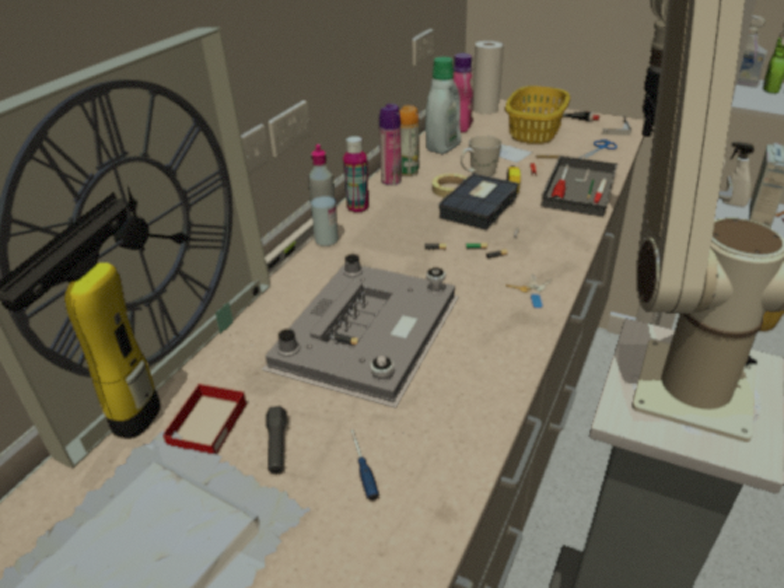

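The scene picture shows three loose cells right of the scale, at about scene pixels (432,246), (476,246) and (497,254) in the 1.4x view. The old cell sits in the leftmost bay at (345,340). The screw feet are at (382,365) and (436,278). I'll move the wrist camera over the cells.

servo_tool --pt "85 49 -17 -15 0" --pt "85 49 -17 -15 0" --pt "85 49 -17 -15 0" --pt "85 49 -17 -15 0" --pt "85 49 -17 -15 0" --pt "85 49 -17 -15 0" --pt "85 0 0 0 0.126" --pt "85 0 0 0 0.126" --pt "85 0 0 0 0.126" --pt "85 0 0 0 0"

```text
clock: 2.45
eef_pos: [0.4204, -0.261, 0.3293]
tool_rot: [1.0, 0.001, -0.0, 0.0]
ft_force: [0.6, -1.2, -0.9]
grip_width: 0.0846
grasp_force: 0.0
```

```bash
python3 - <<'E'
from h import *
np.set_printoptions(precision=4,suppress=True)
v=grab("wrist");save(v,"w1.png",s=1.4);print(v["o"]["eef_pos"],v["o"]["tool_rot"],v["o"]["joint_pos"],"\n",viewer.get_calibration("wrist")["T_tool_cam"])
for r in viewer.spot_point("wrist","cell_0_mid"): print(r["p"],r["pixel"],atd(v,r["pixel"]),atz(v,r["pixel"],.007))
for r in viewer.masks_of("wrist","cell_0_mid"):
    c,s,a=cv2.minAreaRect(np.argwhere(r["mask"])[:,::-1].astype(np.float32));print(r["p"],c,s,a)
E
```

```text
[ 0.4204 -0.261   0.3293] [ 1.      0.0012 -0.      0.    ] [-0.5556  0.2111  0.1987  1.5584 -0.      2.5836] 
 [[-0.0001 -0.9583 -0.2858  0.0737]
 [ 1.     -0.0001  0.0001 -0.001 ]
 [-0.0001 -0.2858  0.9583 -0.1348]
 [ 0.      0.      0.      1.    ]]
0.9 [146.2, 289.9] [ 0.4577 -0.275   0.0122] [ 0.4573 -0.2752  0.007 ]
0.51 [41.2, 268.3] [ 0.5963 -0.2443  0.014 ] [ 0.5979 -0.2441  0.007 ]
0.63 (286.7500305175781, 147.25) (32.526912689208984, 9.192387580871582) 45.0
0.5 (111.5, 104.0) (32.0, 35.0) 90.0
```

View pics/w1.png

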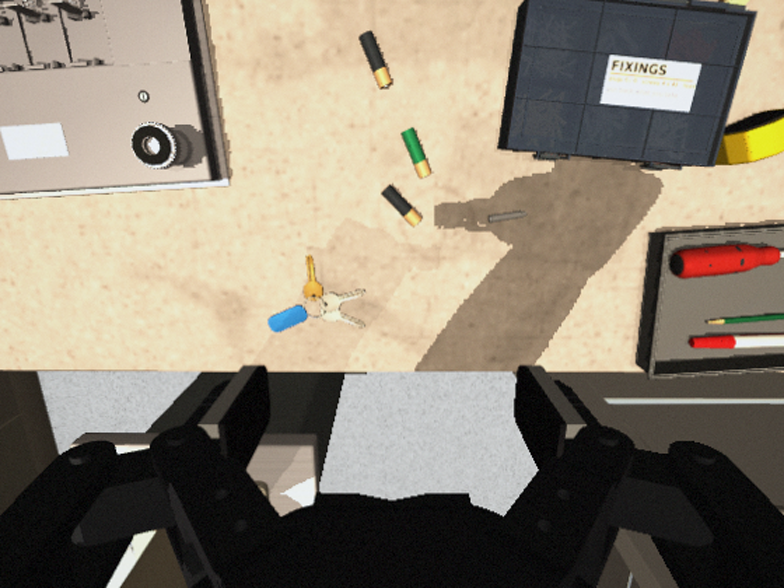

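The wrist view shows three cells at (374,60), (415,153) and (402,205), with their copper + ends towards the robot. The wall plug is at (507,215). Next I'll look at the scale.

servo_tool --pt "85 8 -58 -4 0" --pt "85 8 -58 -4 0" --pt "85 8 -58 -4 0" --pt "85 8 -58 -4 0" --pt "85 8 -58 -4 0" --pt "85 8 -58 -4 0" --pt "85 0 0 0 0" --pt "85 0 0 0 0"

```text
clock: 3.6
eef_pos: [0.4689, 0.0395, 0.3539]
tool_rot: [0.999, 0.031, -0.001, -0.018]
ft_force: [0.8, 0.5, -0.5]
grip_width: 0.085
grasp_force: 0.0
```

```bash
python3 - <<'E'
from h import *
np.set_printoptions(precision=4,suppress=True)
v=grab("wrist");save(v,"w2.png",s=1.4);print(v["o"]["eef_pos"],v["o"]["tool_rot"],v["o"]["joint_pos"])
for l in["rear_foot_top","lip_edge","bay_0","foot_a_top","old_0_mid"]:
    for r in viewer.spot_point("wrist",l):
        if r["p"]>.2: print(l,round(r["p"],2),np.round(r["pixel"]),atd(v,r["pixel"]))
P,rr,cc=cloud(v)
for lo,hi in[(-.005,.005),(.03,.038),(.045,.049),(.06,.09)]:
    m=(P[:,2]>lo)&(P[:,2]<hi)&(P[:,0]>.4);print(lo,m.sum(),np.median(P[m],0),P[m].min(0),P[m].max(0))
np.savez("w2.npz",P=P,rr=rr,cc=cc)
E
```

```text
[0.4689 0.0395 0.3539] [ 0.9993  0.0312 -0.0011 -0.0185] [0.0608 0.1631 0.2017 1.6106 0.037  3.1401]
rear_foot_top 0.21 [154. 497.] [ 0.5139 -0.2775  0.0133]
lip_edge 0.95 [ 87. 259.] [0.5866 0.0907 0.0131]
bay_0 0.97 [ 70. 244.] [0.6086 0.1147 0.0123]
bay_0 0.85 [ 69. 272.] [0.6124 0.0729 0.0127]
bay_0 0.66 [ 70. 218.] [0.6037 0.1488 0.0292]
foot_a_top 0.89 [146. 162.] [0.4976 0.2172 0.0686]
old_0_mid 0.6 [ 67. 298.] [0.6171 0.0355 0.0117]
-0.005 72527 [ 0.5412 -0.1085  0.0003] [ 0.4    -0.4214 -0.0036] [0.7256 0.5364 0.005 ]
0.03 27333 [0.5696 0.0874 0.0342] [ 0.4639 -0.0805  0.03  ] [0.7008 0.4498 0.038 ]
0.045 2815 [0.6574 0.0941 0.0469] [ 0.4818 -0.0506  0.045 ] [0.6922 0.2398 0.049 ]
0.06 1413 [ 0.5119 -0.0345  0.0699] [ 0.4809 -0.0688  0.06  ] [0.689 0.243 0.079]
```

View pics/w2.png

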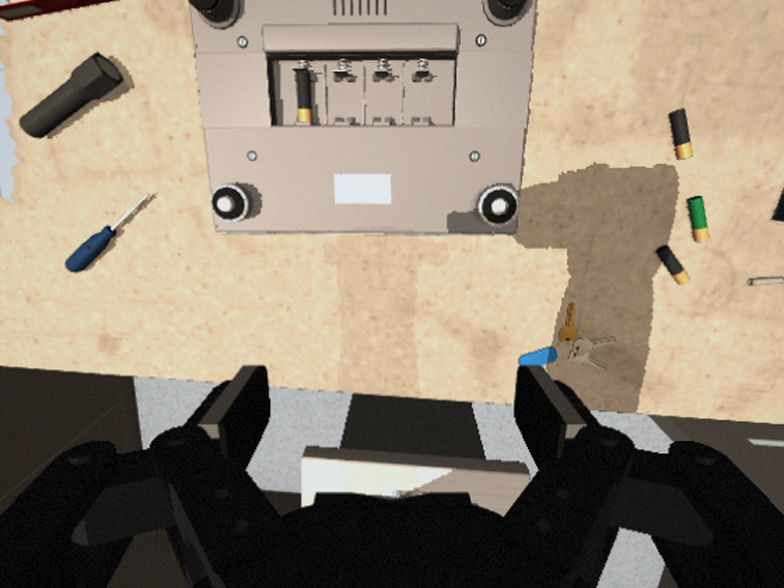

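```bash
python3 - <<'E'
from h import *
np.set_printoptions(precision=4,suppress=True)
f=np.load("w2.npz");P=f["P"]
def rect(m):
    q=P[m][:,:2].astype(np.float32)*1000
    c,s,a=cv2.minAreaRect(q);return np.array(c),np.array(s),a
z=P[:,2]
box=(P[:,0]>.44)&(P[:,0]<.74)&(P[:,1]>-.1)&(P[:,1]<.28)
print("face",rect(box&(abs(z-.034)<.002)))
h=box&(abs(z-.047)<.0025)&(P[:,0]>.63)&(P[:,0]<.69)&(P[:,1]>-.02)&(P[:,1]<.2)
print("housing",rect(h))
w=box&(z>.009)&(z<.014)&(P[:,0]>.56)&(P[:,0]<.65)&(P[:,1]>-.02)&(P[:,1]<.2)
print("well",rect(w))
for n,c in[("L",(.5,.22)),("R",(.505,-.045)),("RL",(.685,.23)),("RR",(.69,-.04))]:
    m=(np.hypot(P[:,0]-c[0],P[:,1]-c[1])<.035)&(z>.045)
    zz=np.sort(z[m]); print(n,m.sum(),rect(m)[:2],zz[[-1,-20,-60]] if len(zz)>60 else zz, np.histogram(zz,np.arange(.045,.085,.002))[0])
E
```

```text
face (array([582.271 ,  90.1757]), array([220.9459, 330.2086]), 3.136852502822876)
housing (array([649.5364,  93.6532]), array([ 40.3698, 182.2015]), 3.189575433731079)
well (array([615.1193,  92.6028]), array([ 62.207 , 187.1845]), 3.3244221210479736)
L 651 (array([497.2492, 220.2685]), array([38.6542, 38.9642])) [0.0714 0.0696 0.0685] [  1  12  14  17  17  47 110 127 205  13   5  45  34   4   0   0   0   0
   0   0]
R 6276 (array([505.2859, -40.0431]), array([38.9328, 62.9539])) [0.4391 0.4383 0.4375] [  0   0   0   0   0   0   0   0   0   5  10  53  64  60 127 183 199   0
   0   0]
RL 330 (array([671.2351, 226.4884]), array([12.2789, 30.6798])) [0.0725 0.071  0.0701] [11 22 21 25 17 16 22 19 17 19 13 25 85 18  0  0  0  0  0  0]
RR 238 (array([686.0176, -37.2729]), array([29.5644,  9.773 ])) [0.0722 0.0705 0.0685] [11 16 21 15 17 17 17 18  9 20  9 12 46 10  0  0  0  0  0  0]
```

The view shows the old cell in the leftmost bay at (304,95) and three empty bays to its right. The left nut is low, with its stud sticking out at (232,203). The right nut is high, at (498,205). Joint 6 has reached its limit, so I'll flip the tool half a turn and hover over the cells.

servo_tool --pt "85 5 50 22 0" --pt "85 5 50 22 0" --pt "85 5 50 22 0" --pt "85 5 50 22 0" --pt "85 5 50 22 0" --pt "85 5 50 22 0" --pt "85 0 0 0 -0.185" --pt "85 0 0 0 -0.185" --pt "85 0 0 0 -0.185" --pt "85 0 0 0 -0.185" --pt "85 0 0 0 -0.185" --pt "85 0 0 0 -0.185" --pt "85 0 0 0 -0.185" --pt "85 0 0 0 -0.185" --pt "85 0 0 0 -0.185" --pt "85 0 0 0 -0.185" --pt "85 0 0 0 -0.185" --pt "85 0 0 0 -0.185" --pt "85 0 0 0 -0.185" --pt "85 0 0 0 -0.185"

```text
clock: 6.4
eef_pos: [0.5171, -0.2527, 0.2108]
tool_rot: [0.239, 0.971, 0.018, -0.006]
ft_force: [-0.6, 0.5, 0.0]
grip_width: 0.0852
grasp_force: 0.0
```

servo_tool --pt "85 0 0 0 -0.185" --pt "85 0 0 0 -0.185" --pt "85 0 0 0 -0.185" --pt "85 0 0 0 0"

```text
clock: 6.9
eef_pos: [0.5172, -0.2527, 0.2108]
tool_rot: [-0.032, 0.999, 0.019, -0.001]
ft_force: [0.0, -0.1, 0.1]
grip_width: 0.0847
grasp_force: 0.0
```

```bash
cat >> h.py <<'E'
np.set_printoptions(precision=4,suppress=True)
def loose(v,zlo=.004,zhi=.018):
    """cells on the worktop: segments, axis towards + end (copper, bright/yellow)"""
    P,rr,cc=cloud(v);ok=(P[:,2]>zlo)&(P[:,2]<zhi)&(P[:,1]<-.1)&(P[:,0]>.3)&(P[:,0]<.72)
    m=np.zeros(v["d"].shape,np.uint8);m[rr[ok],cc[ok]]=1
    idx=np.full(m.shape,-1);idx[rr,cc]=np.arange(len(P))
    n,lab,st,_=cv2.connectedComponentsWithStats(m)
    for i in range(1,n):
        if st[i,4]<60: continue
        r,c=np.nonzero(lab==i);q=P[idx[r,c]]
        ce,s,a=cv2.minAreaRect((q[:,:2]*1000).astype(np.float32))
        box=cv2.boxPoints((ce,s,a));e=box[1]-box[0];f=box[2]-box[1];u=e if np.hypot(*e)>np.hypot(*f) else f
        u=u/np.hypot(*u);col=v["im"][r,c].astype(float);w=col[:,0]-col[:,2]  # R-B
        t=(q[:,:2]*1000-ce)@u
        if w[t>5].mean()<w[t<-5].mean(): u=-u
        print("seg px",r.mean().round(),c.mean().round(),"c",np.round(ce,1),"size",np.round(s,1),"+dir deg",round(np.degrees(np.arctan2(u[1],u[0])),1),"ztop",q[:,2].max().round(4))
E
python3 - <<'E'
from h import *
v=grab("wrist");save(v,"w3.png");print(v["o"]["eef_pos"],v["o"]["tool_rot"],v["o"]["joint_pos"])
loose(v)
E
```

```text
[ 0.5172 -0.2527  0.2108] [-0.0315  0.9993  0.0188 -0.001 ] [-0.471   0.4196  0.1835  1.3545  0.032  -0.5344]
seg px 26.0 338.0 c [ 352.9 -194.7] size [26.8 68.4] +dir deg 115.5 ztop 0.0095
seg px 114.0 153.0 c [ 445.8 -384.7] size [ 8.1 39.5] +dir deg -82.6 ztop 0.0111
seg px 131.0 259.0 c [ 457.  -270.6] size [49.9 13.9] +dir deg -135.8 ztop 0.0167
seg px 178.0 244.0 c [ 510.1 -285.1] size [50.1 14. ] +dir deg -156.1 ztop 0.0166
seg px 165.0 64.0 c [ 505.7 -479.9] size [81.8  2.2] +dir deg -94.9 ztop 0.018
seg px 214.0 162.0 c [ 566.9 -375.9] size [120.6  35.5] +dir deg -166.8 ztop 0.018
seg px 250.0 276.0 c [ 595.9 -244.1] size [50.5 13.9] +dir deg -155.9 ztop 0.0159
seg px 315.0 15.0 c [ 692.1 -567.6] size [70.2 25.7] +dir deg -145.3 ztop 0.018
seg px 301.0 72.0 c [ 678.5 -494.4] size [ 6. 43.] +dir deg 176.8 ztop 0.0179
```

View pics/w3.png

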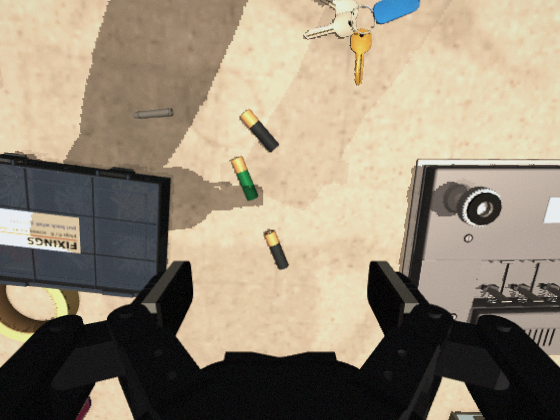

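The picture shows three cells at (258,131), (244,178) and (276,250), each segmenting to 50 x 14 mm. I'll pick the farthest one first.

```bash
cat >> h.py <<'E'
def go(x,y,z,yaw=None):
    o=status.get_obs();R=Ro.from_quat(o["tool_rot"]).as_matrix()
    d=R.T@(np.array([x,y,z])-1000*np.array(o["eef_pos"]))
    a=np.degrees(np.arctan2(R[1,0],R[0,0]))
    print("at",1000*np.array(o["eef_pos"]),"yaw",round(a,2),"shift mm",d.round(1),"rows",int(np.ceil(np.linalg.norm(d)/55)),
      "" if yaw is None else "turn %.3f"%-np.radians((yaw-a+180)%360-180))
E
python3 -c "
from h import *
go(595.9,-244.1,60,204.1);go(595.9,-244.1,10.5)"
```

```text
at [ 517.1745 -252.6604  210.7983] yaw -176.43 shift mm [-79.2  -2.  150.8] rows 4 turn -0.358
at [ 517.1745 -252.6604  210.7983] yaw -176.43 shift mm [-79.2  -3.9 200.2] rows 4
```

servo_tool --pt "40 -20 -1 38 0" --pt "40 -20 -1 38 0" --pt "40 -20 -1 38 0" --pt "40 -19.2 -1 37 0" --pt "40 0 0 0 -0.179" --pt "40 0 0 0 -0.179" --pt "40 0 0 0 0" --pt "40 0 0 0 0"

```text
clock: 7.95
eef_pos: [0.5962, -0.2457, 0.0599]
tool_rot: [-0.208, 0.978, 0.019, 0.003]
ft_force: [0.4, -0.8, -0.8]
grip_width: 0.0398
grasp_force: 0.0
```

```bash
python3 - <<'E'
from h import *
v=grab("wrist");save(v,"w4.png");print(v["o"]["grip_width"])
loose(v)
go(595.9,-244.1,10.5,204.1)
E
```

```text
0.03983781233045601
seg px 20.0 347.0 c [ 466.7 -260.8] size [22.8 14. ] +dir deg 43.9 ztop 0.0165
seg px 113.0 87.0 c [ 579.2 -374.8] size [  2.5 128.9] +dir deg -4.6 ztop 0.018
seg px 74.0 274.0 c [ 510.1 -285.1] size [49.5 13.7] +dir deg -155.6 ztop 0.0165
seg px 232.0 279.0 c [ 595.7 -244. ] size [50.7 13.7] +dir deg -155.8 ztop 0.0159
at [ 596.2427 -245.6467   59.9737] yaw -155.9 shift mm [ 0.3 -0.2 49.5] rows 1 turn 0.000
```

View pics/w4.png

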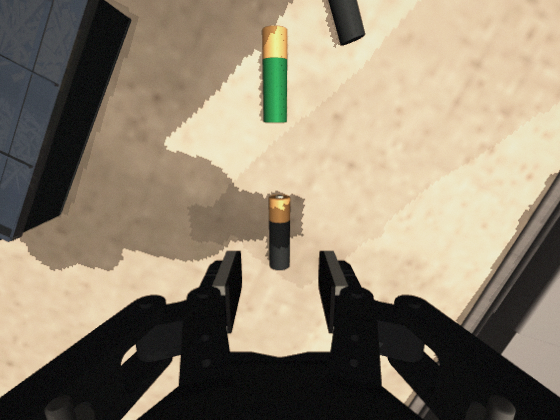

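The cell is centred between the fingers at (279,232), with the copper end up in the image. I'll descend and grip it.

servo_tool --pt "40 0.3 0 30 0" --pt "40 0 0 19.5 0" --pt "40 0 0 0 0" --pt "5 0 0 0 0" --pt "5 0 0 0 0" --pt "5 0 0 0 0" --pt "5 0 0 0 0"

```text
clock: 8.88
eef_pos: [0.5964, -0.2441, 0.0115]
tool_rot: [-0.21, 0.977, 0.018, 0.003]
ft_force: [-0.3, 0.2, 5.6]
grip_width: 0.0115
grasp_force: 59.1
```

```bash
python3 - <<'E'
from h import *
o=status.get_obs();print(o["grip_width"],o["grasp_force"],o["ft_force"])
# bays: origin (598.6,91.7) yaw 3.25
a=np.radians(3.25);R=np.array([[np.cos(a),-np.sin(a)],[np.sin(a),np.cos(a)]])
for y in(-60,-20,20): print(y,[(np.array([598.6,91.7])+R@[x,y]).round(1) for x in (5,10,16)])
go(596,-244,130,183.25)
E
```

```text
0.011542392638063193 59.12415862083435 [-0.3295  0.2014  5.6041]
-60 [array([607. ,  32.1]), array([612. ,  32.4]), array([618. ,  32.7])]
-20 [array([604.7,  72. ]), array([609.7,  72.3]), array([615.7,  72.6])]
20 [array([602.5, 112. ]), array([607.5, 112.2]), array([613.4, 112.6])]
at [ 596.4167 -244.0677   11.4642] yaw -155.74 shift mm [  -1.3    4.3 -118.5] rows 3 turn 0.367
```

servo_tool --pt "5 -0.5 1 -40 0" --pt "5 -0.5 1 -40 0" --pt "5 0 2 -39 0" --pt "5 0 0 0 0.184" --pt "5 0 0 0 0.183" --pt "5 0 0 0 0"

```text
clock: 9.62
eef_pos: [0.5951, -0.244, 0.129]
tool_rot: [-0.029, 0.999, 0.019, -0.001]
ft_force: [0.4, 0.7, -0.7]
grip_width: 0.0112
grasp_force: 58.8
```

```bash
python3 - <<'E'
from h import *
o=status.get_obs();print(o["grip_width"],o["grasp_force"],o["ft_force"])
v=grab("wrist");save(v,"w5.png",(150,400,160,400),2.4)
loose(v)
go(540,72,140)
E
```

```text
0.011179872221262105 58.82184684276581 [ 0.3588  0.6993 -0.724 ]
seg px 3.0 91.0 c [ 448.7 -384.5] size [ 4.6 40.5] +dir deg -86.0 ztop 0.0099
seg px 27.0 248.0 c [ 456.8 -270.4] size [50.  14.1] +dir deg -135.9 ztop 0.0161
seg px 99.0 227.0 c [ 510.3 -284.9] size [49.7 14. ] +dir deg -155.9 ztop 0.0163
seg px 173.0 119.0 c [ 579.  -374.5] size [  2.3 128.7] +dir deg -4.3 ztop 0.018
seg px 283.0 2.0 c [ 684.2 -494.5] size [ 5.  38.6] +dir deg 169.5 ztop 0.0105
at [ 595.1269 -244.0327  128.8943] yaw -176.56 shift mm [ 36.1 319.    1.1] rows 6
```

View pics/w5.png

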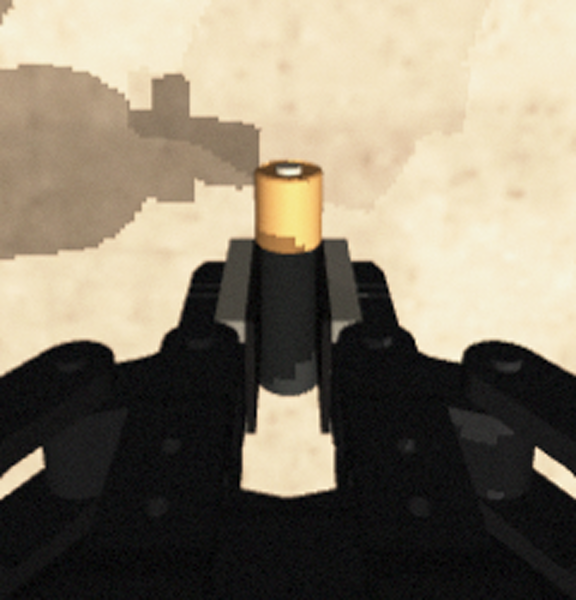

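The cell is held level, with its copper + end towards the camera at (288,205). I'll measure it in the hand, then look at the bays from beyond the well.

servo_tool --pt "5 -7 53 0 0" --pt "5 -7 53 0 0" --pt "5 -7 53 0 0" --pt "5 -7 53 0 0" --pt "5 -7 53 0 0" --pt "5 -7 53 0 0" --pt "5 0 0 0 0" --pt "5 0 0 0 0"

```text
clock: 10.68
eef_pos: [0.619, 0.0754, 0.1409]
tool_rot: [-0.029, 0.999, 0.018, -0.001]
ft_force: [0.3, 0.3, -0.2]
grip_width: 0.0111
grasp_force: 58.9
```

```bash
cat >> h.py <<'E'
def held(v):
    P,rr,cc=cloud(v);R=Ro.from_quat(v["o"]["tool_rot"]).as_matrix();Q=(P-v["o"]["eef_pos"])@R*1000
    m=(abs(Q[:,1])<9)&(Q[:,0]>12)&(Q[:,0]<34)&(abs(Q[:,2])<22)
    q=Q[m];print("held n",m.sum(),"xmax",np.percentile(q[:,0],[90,97,99.5]),"y",np.percentile(q[:,1],[2,98]),"z near",np.percentile(q[q[:,0]<22][:,2],[1,5]) if (q[:,0]<22).any() else None)
    for x in(14,17,20,23): 
        s=q[abs(q[:,0]-x)<1.5]; print(x,len(s),np.percentile(s[:,2],[2,10]) if len(s) else "")
def rects(v,reg):
    P,rr,cc=cloud(v);z=P[:,2]
    b=(P[:,0]>reg[0])&(P[:,0]<reg[1])&(P[:,1]>reg[2])&(P[:,1]<reg[3])
    for n,lo,hi in[("floor",.009,.0145),("housing",.0445,.0495),("face",.032,.036)]:
        m=b&(z>lo)&(z<hi); q=P[m][:,:2].astype(np.float32)*1000
        if len(q)>20: print(n,m.sum(),np.median(z[m]),cv2.minAreaRect(q))
E
python3 - <<'E'
from h import *
v=grab("wrist");save(v,"w6.png",s=1.4);print(v["o"]["eef_pos"],v["o"]["tool_rot"])
held(v)
rects(v,(.55,.72,-.02,.2))
for l in["bay_0","lip_edge"]:
    for r in viewer.spot_point("wrist",l): print(l,round(r["p"],2),np.round(r["pixel"]),atz(v,r["pixel"],.023))
E
```

```text
[0.619  0.0754 0.1409] [-0.0295  0.9994  0.0185 -0.0013]
held n 899 xmax [24.7731 25.594  25.9591] y [-5.7358  7.314 ] z near [-3.9533 -3.3695]
14 157 [-3.6335 -3.2003]
17 163 [-3.6227 -3.0569]
20 167 [-3.8683 -3.1608]
23 220 [-3.6354 -3.057 ]
floor 10179 0.012295639124331514 ((616.4644775390625, 92.09314727783203), (61.9138069152832, 187.13902282714844), 3.5151262283325195)
housing 4005 0.04695542847550155 ((649.0325927734375, 93.66949462890625), (39.41438674926758, 182.97482299804688), 3.2445566654205322)
face 20037 0.03412033906738288 ((634.939453125, 89.9996566772461), (219.98202514648438, 169.87290954589844), 89.99898529052734)
bay_0 0.93 [198. 268.] [0.6114 0.0699 0.023 ]
bay_0 0.91 [194. 220.] [0.6106 0.0286 0.023 ]
bay_0 0.68 [195. 361.] [0.6048 0.1511 0.023 ]
bay_0 0.61 [196. 315.] [0.6081 0.111  0.023 ]
lip_edge 0.94 [168. 292.] [0.5843 0.0893 0.023 ]
lip_edge 0.54 [194. 223.] [0.6102 0.0315 0.023 ]
```

View pics/w6.png

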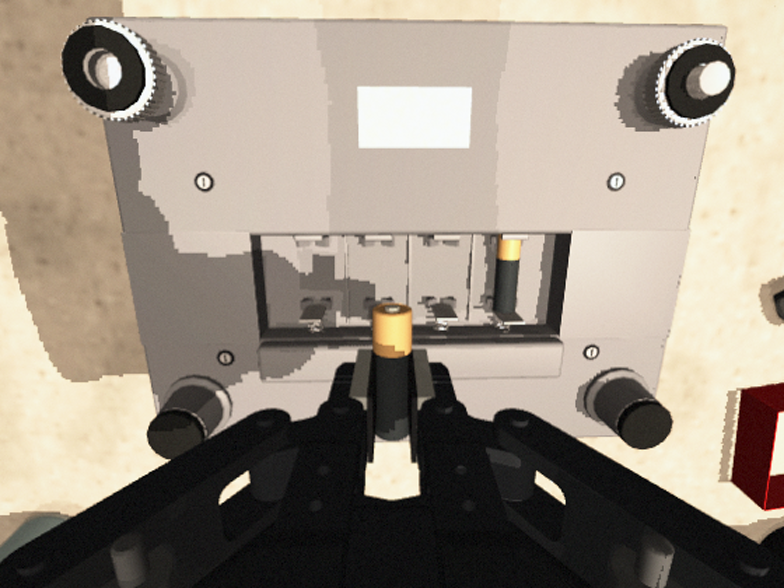

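The view shows the empty bays at 1.4x pixels around (320,265), (375,265) and (440,265). The old cell is at (508,270). The well rectangle is 62 x 187 mm as specified, so its centre (616.5, 92.1) and 3.3° yaw are good. I'll move to bay 1 in front of the plate.

```bash
python3 -c "
from h import *
go(605.5,71,70,183.3);go(605.5,71,48,183.3)"
```

```text
at [619.1836  73.9239 141.0666] yaw -176.82 shift mm [13.7 -4.8 71. ] rows 2 turn -0.002
at [619.1836  73.9239 141.0666] yaw -176.82 shift mm [13.7 -5.6 92.9] rows 2 turn -0.002
```

servo_tool --pt "5 7 -3 36 0" --pt "5 6.7 -2.6 36 0" --pt "5 0 0 0 0" --pt "5 0 0 12 0" --pt "5 0 0 8.9 0" --pt "5 0 0 0 0" --pt "5 0 0 0 0"

```text
clock: 11.7
eef_pos: [0.6061, 0.0726, 0.0487]
tool_rot: [-0.028, 0.999, 0.019, -0.001]
ft_force: [-1.2, 0.5, 0.6]
grip_width: 0.0111
grasp_force: 59.9
```

```bash
python3 - <<'E'
from h import *
o=status.get_obs();print(o["ft_force"],o["grip_width"])
v=grab("wrist");save(v,"w7.png",(60,360,100,460),2)
held(v);rects(v,(.55,.72,-.02,.2));go(605.5,71,48,183.3)
E
```

```text
[-1.2188  0.4545  0.5513] 0.011125167817005992
held n 1622 xmax [31.4941 33.183  33.8177] y [-8.3687  8.29  ] z near [-3.4936 -3.0995]
14 163 [-3.2498 -2.808 ]
17 160 [-3.1676 -2.7396]
20 196 [-3.3339 -2.7902]
23 391 [-3.2486 -2.2399]
floor 14371 0.012107772882288759 ((617.7607421875, 92.3983154296875), (58.13896560668945, 188.1123046875), 3.154352903366089)
housing 2170 0.04701523946654966 ((620.5252075195312, 96.53364562988281), (81.7913589477539, 176.4893798828125), 1.2955454587936401)
face 34595 0.034094154661384046 ((607.2394409179688, 90.00109100341797), (219.99806213378906, 114.49989318847656), 89.99079132080078)
at [606.0426  72.6187  48.6894] yaw -176.74 shift mm [ 0.6 -1.6  0.6] rows 1 turn -0.001
```

View pics/w7.png

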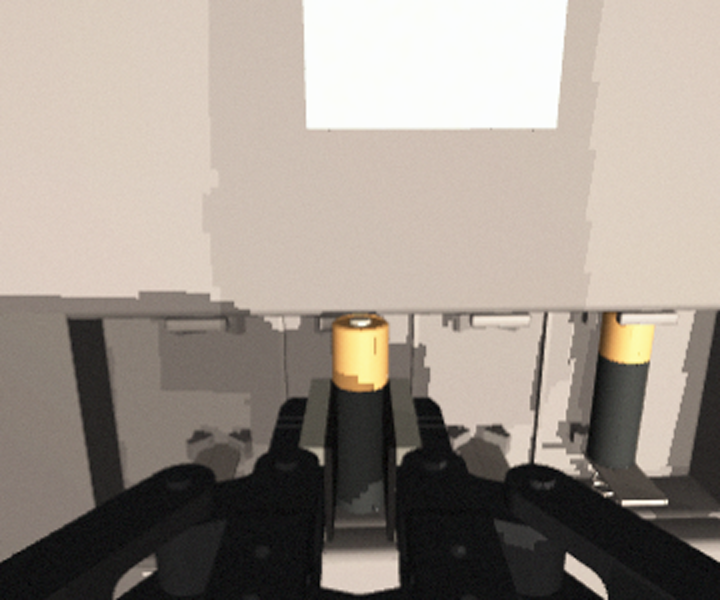

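```bash
python3 - <<'E'
from h import *
v=grab("wrist");P,rr,cc=cloud(v);z=P[:,2]
# face edge (front of well) along columns clear of bays; compute max x of face points per y strip
for y in(.0,.01,.05,.052,.09,.094,.13,.135,.17):
    m=(abs(P[:,1]-y)<.003)&(abs(z-.034)<.0025)&(P[:,0]<.61)&(P[:,0]>.55)
    q=P[m][:,0]; print(y,m.sum(),np.percentile(q,[90,99,100]) if m.sum() else"")
# image-based edge: largest gradient
g=cv2.cvtColor(v["im"],cv2.COLOR_RGB2GRAY).astype(int)
for c in(150,170,200,250,310,330,380): 
    col=g[205:230,c];k=np.argmin(np.diff(col));print(c,205+k,atz(v,(205+k+.5,c),.034), v["d"][203:228:3,c].round(3))
# + end of old cell
m=(abs(P[:,1]-.152)<.012)&(z>.024)&(z<.0345)&(P[:,0]>.57)&(P[:,0]<.65)
q=P[m];print("old",m.sum(),np.percentile(q[:,0],[1,50,99]),np.percentile(q[:,1],[1,50,99]))
go(605.5,71,48)
E
```

```text
0.0 1036 [0.5942 0.6087 0.6096]
0.01 890 [0.5829 0.5867 0.5872]
0.05 802 [0.5805 0.5847 0.585 ]
0.052 799 [0.5805 0.5844 0.585 ]
0.09 720 [0.5787 0.5823 0.5827]
0.094 719 [0.5786 0.5822 0.5826]
0.13 649 [0.5767 0.58   0.5803]
0.135 640 [0.5765 0.58   0.5803]
0.17 566 [0.5743 0.5776 0.5778]
150 208 [0.5812 0.0063 0.034 ] [0.152 0.152 0.153 0.153 0.153 0.154 0.177 0.177 0.177]
170 205 [0.5791 0.0164 0.034 ] [0.152 0.153 0.154 0.154 0.154 0.154 0.179 0.179 0.179]
200 206 [0.5789 0.0316 0.034 ] [0.153 0.153 0.154 0.155 0.155 0.157 0.155 0.155 0.18 ]
250 216 [0.5832 0.0573 0.034 ] [0.154 0.154 0.154 0.156 0.156 0.159 0.18  0.18  0.18 ]
310 214 [0.5806 0.0885 0.034 ] [0.156 0.156 0.157 0.157 0.158 0.18  0.182 0.181 0.181]
330 215 [0.5807 0.0991 0.034 ] [0.156 0.156 0.157 0.158 0.158 0.172 0.173 0.173 0.182]
380 213 [0.5784 0.1256 0.034 ] [0.155 0.157 0.158 0.158 0.159 0.183 0.183 0.184 0.184]
old 2586 [0.5705 0.5992 0.6419] [0.1413 0.1496 0.1631]
at [606.0198  72.655   48.6112] yaw -176.74 shift mm [ 0.6 -1.6  0.5] rows 1
```

The front wall edge gives a better fix: seated x in bay 1 is 608.8, and the cell is now just at the plate. I'll press it back.

servo_tool --pt "5 -3 -1 0 0" --pt "5 -3 0 0 0" --pt "5 -3.5 0 0.3 0" --pt "5 0 0 0 0" --pt "5 0 0 0 0"

```text
clock: 12.42
eef_pos: [0.6147, 0.0722, 0.0477]
tool_rot: [-0.028, 0.999, 0.019, -0.001]
ft_force: [-3.5, -0.5, 2.6]
grip_width: 0.0111
grasp_force: 60.0
```

```bash
python3 - <<'E'
from h import *
print(status.get_obs()["ft_force"],status.get_obs()["grip_width"])
v=grab("wrist");save(v,"w8.png",(150,330,180,380),3);held(v)
go(615.7,71.6,27)
E
```

```text
[-3.4574 -0.4985  2.5736] 0.01108268359677617
held n 1258 xmax [31.9805 33.362  33.8704] y [-7.6805  7.3935] z near [-3.7584 -3.248 ]
14 161 [-3.4073 -2.8695]
17 165 [-3.5309 -3.1515]
20 165 [-3.3565 -2.737 ]
23 263 [-3.0252 -2.3858]
at [614.6478  72.1771  47.7004] yaw -176.74 shift mm [-1.1 -1.4 20.7] rows 1
```

View pics/w8.png

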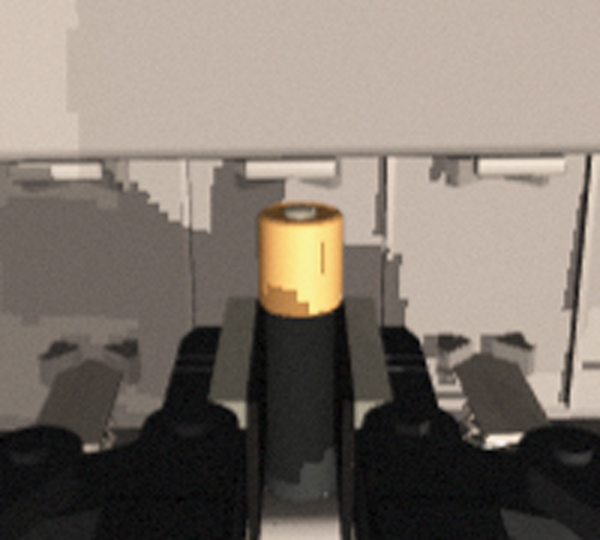

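The + end is clear of the lip and the force of 3.5 N agrees with the spring. The saddle sits slightly left of the cell (291 against 301), so I'll shift about 1.5 mm, press a bit more and lower.

servo_tool --pt "5 -1.8 -1.4 0 0" --pt "5 0 0 0 0" --pt "5 0 -0.5 10 0" --pt "5 0 -0.4 8 0" --pt "5 0 -0.1 2 0" --pt "5 0 0 0 0" --pt "5 0 0 0 0"

```text
clock: 13.35
eef_pos: [0.6164, 0.0704, 0.0274]
tool_rot: [-0.028, 0.999, 0.019, -0.002]
ft_force: [-5.6, -0.1, 1.3]
grip_width: 0.0114
grasp_force: 60.0
```

```bash
python3 - <<'E'
from h import *
o=status.get_obs();print(o["ft_force"],o["ft_torque"],o["grip_width"]);go(610,71,27)
E
```

```text
[-5.6145 -0.0598  1.3024] [-0.0326  1.1385 -0.0177] 0.011388967101087152
at [616.3634  70.4478  27.3736] yaw -176.75 shift mm [6.3 0.9 0.4] rows 1
```

servo_tool --pt "5 0 0 0.7 0" --pt "5 2 0 0 0" --pt "5 2 0 0 0" --pt "5 2 0 0 0" --pt "5 1 0 0 0" --pt "5 0 0 0 0"

```text
clock: 14.1
eef_pos: [0.6104, 0.0703, 0.0273]
tool_rot: [-0.028, 0.999, 0.019, -0.001]
ft_force: [-1.8, 0.5, 1.5]
grip_width: 0.0108
grasp_force: 60.0
```

```bash
python3 - <<'E'
from h import *
o=status.get_obs();print(o["ft_force"],o["ft_torque"],o["grip_width"]);go(610,71,27)
v=grab("wrist");save(v,"w9.png",(130,330,180,380),3);held(v)
E
```

```text
[-1.7588  0.4846  1.4993] [ 0.2017  0.3237 -0.013 ] 0.010826153984961754
at [610.3988  70.3413  27.3487] yaw -176.73 shift mm [0.4 0.7 0.4] rows 1 
held n 1413 xmax [32.343  33.4109 33.9004] y [-8.435  8.329] z near [-3.6001 -3.1755]
14 178 [-3.5564 -2.9845]
17 179 [-3.1915 -2.8156]
20 163 [-3.3653 -2.8759]
23 91 [-7.8705 -7.5395]
```

View pics/w9.png

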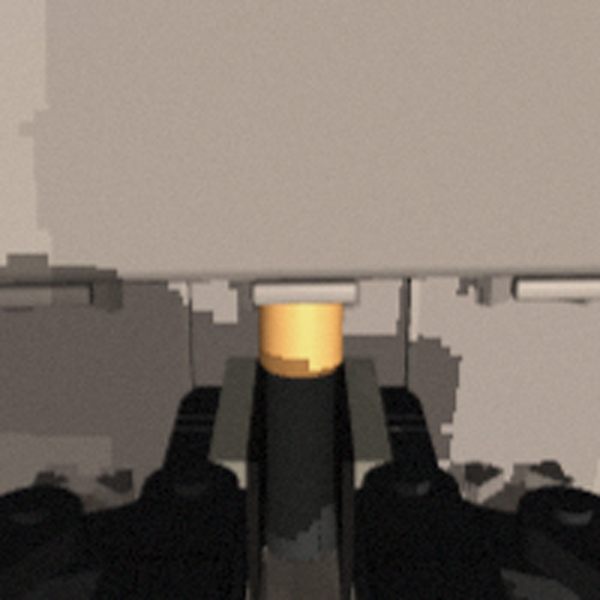

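The + end is under the lip at (301,305). I'll release and lift.

servo_tool --pt "20 0 0 0 0" --pt "20 0 0 0 0" --pt "20 0 0 0 0" --pt "20 0 0 -10 0" --pt "20 0 0 -30 0" --pt "30 -8 0 -40 0" --pt "30 -8 0 -30 0" --pt "30 0 0 0 0"

```text
clock: 15.15
eef_pos: [0.6293, 0.0671, 0.1413]
tool_rot: [-0.028, 0.999, 0.019, 0.003]
ft_force: [-0.8, -0.3, -0.8]
grip_width: 0.0302
grasp_force: 0.0
```

```bash
cat >> h.py <<'E'
def seated(v,ys):
    """cells in bays: top line of each, in scale frame (origin 597.6,91.8, yaw 3.37)"""
    P,rr,cc=cloud(v);a=np.radians(3.37);d=P[:,:2]*1000-[597.6,91.8]
    S=np.c_[d@[np.cos(a),np.sin(a)],d@[-np.sin(a),np.cos(a)],P[:,2]*1000]
    for y in ys:
        m=(abs(S[:,1]-y)<11)&(S[:,0]>-11)&(S[:,0]<40)&(S[:,2]>21)&(S[:,2]<34)
        q=S[m]
        if m.sum()<20: print("bay y",y,"none",m.sum());continue
        print("bay y",y,m.sum(),"x",np.percentile(q[:,0],[1,99]).round(1),"y",np.percentile(q[:,1],[2,98]).round(1),"top front/rear",[np.percentile(q[abs(q[:,0]-x)<3][:,2],95).round(1) if (abs(q[:,0]-x)<3).any() else None for x in(-5,0,10,20,30)])
E
python3 - <<'E'
from h import *
v=grab("wrist");save(v,"w10.png",s=1.2);seated(v,(-60,-20,20,60))
go(560,-200,150,204)
E
```

```text
bay y -60 75 x [-10.  34.] y [-69.1 -52.6] top front/rear [np.float64(22.3), None, None, None, np.float64(33.2)]
bay y -20 900 x [-10.5  35.4] y [-27.9 -15. ] top front/rear [np.float64(31.2), np.float64(31.1), np.float64(31.5), np.float64(31.6), np.float64(31.5)]
bay y 20 85 x [-9.5 39.1] y [10.6 27. ] top front/rear [np.float64(21.7), None, None, None, np.float64(33.2)]
bay y 60 938 x [-10.6  35.5] y [51.9 64.8] top front/rear [np.float64(30.6), np.float64(30.7), np.float64(30.6), np.float64(30.8), np.float64(30.8)]
at [627.5643  67.0749 138.9551] yaw -176.75 shift mm [  82.6 -262.2  -21.2] rows 6 turn -0.362
```

View pics/w10.png

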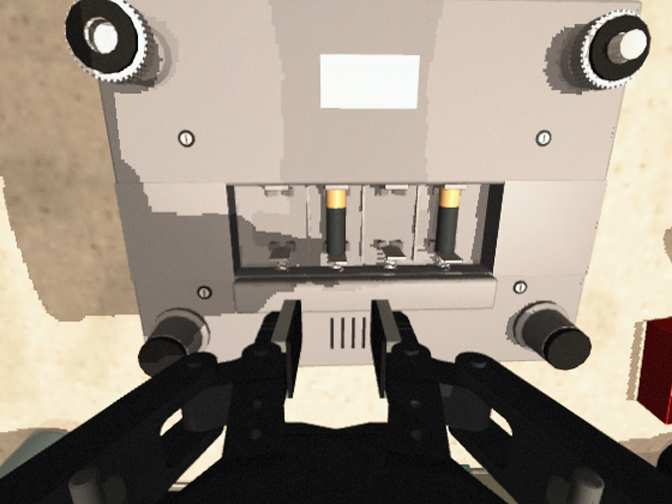

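The cell in bay 1 is seated just like the old one (x to 35.4, top level). On to the second cell.

```bash
python3 -c "
from h import *
go(510.2,-285,100,204.1)"
```

```text
at [627.5643  67.0749 138.9551] yaw -176.75 shift mm [ 137.3 -346.1   25.5] rows 7 turn -0.364
```

servo_tool --pt "40 20 -50 0 0" --pt "40 20 -50 0 0" --pt "40 20 -50 0 0" --pt "40 20 -50 0 0" --pt "40 20 -50 5 0" --pt "40 20 -50 10 0" --pt "40 17.3 -46.1 10.5 0" --pt "40 0 0 0 -0.182" --pt "40 0 0 0 -0.182" --pt "40 0 0 0 0" --pt "40 0 0 0 0"

```text
clock: 16.58
eef_pos: [0.5083, -0.2846, 0.0979]
tool_rot: [-0.208, 0.978, 0.019, 0.002]
ft_force: [1.1, 0.5, 0.3]
grip_width: 0.04
grasp_force: 0.0
```

```bash
python3 - <<'E'
from h import *
v=grab("wrist");loose(v);go(510.5,-285,10.5,204.1)
E
```

```text
seg px 64.0 480.0 c [ 352.4 -194.3] size [25.9 71.8] +dir deg 114.7 ztop 0.0091
seg px 80.0 179.0 c [ 446.1 -384.8] size [ 8. 40.] +dir deg -81.4 ztop 0.0102
seg px 117.0 39.0 c [ 506.5 -463.9] size [57.7  2.9] +dir deg -95.0 ztop 0.018
seg px 161.0 320.0 c [ 457.  -270.5] size [50.3 14.1] +dir deg -135.5 ztop 0.0161
seg px 217.0 139.0 c [ 573.6 -375.7] size [132.9  35.5] +dir deg 11.4 ztop 0.018
seg px 216.0 274.0 c [ 510.  -285.2] size [50.1 13.6] +dir deg -155.9 ztop 0.0162
at [ 508.5357 -284.655    98.1768] yaw -155.99 shift mm [-0.6 -4.3 87.6] rows 2 turn -0.002
```

servo_tool --pt "40 -0.6 -2.3 45 0" --pt "40 0 -2 32 0" --pt "40 0 0 10.5 0" --pt "40 0 0 0 0" --pt "40 0 0 0 0" --pt "5 0 0 0 0" --pt "5 0 0 0 0" --pt "5 0 0 0 0" --pt "5 0 0 0 0"

```text
clock: 17.75
eef_pos: [0.5118, -0.2861, 0.0125]
tool_rot: [-0.209, 0.978, 0.018, 0.003]
ft_force: [-0.3, 0.7, 6.8]
grip_width: 0.0113
grasp_force: 58.8
```

servo_tool --pt "5 0 1.5 -40 0" --pt "5 0 1.5 -40 0" --pt "5 0 1.5 -39 0" --pt "5 0 0 0 0.181" --pt "5 0 0 0 0.181" --pt "5 0 0 0 0" --pt "5 0 0 0 0"

```text
clock: 18.62
eef_pos: [0.5093, -0.2858, 0.1299]
tool_rot: [-0.031, 0.999, 0.019, -0.001]
ft_force: [0.7, -0.5, -0.5]
grip_width: 0.0114
grasp_force: 58.9
```

```bash
python3 - <<'E'
from h import *
v=grab("wrist");held(v);loose(v);go(602,110.3,130,183.35)
E
```

```text
held n 928 xmax [25.6033 26.22   26.7534] y [-5.7519  7.3551] z near [-2.6436 -2.1871]
14 160 [-2.329  -1.8059]
17 160 [-2.2643 -1.9046]
20 163 [-2.6188 -2.0905]
23 162 [-2.8659 -2.1385]
seg px 12.0 401.0 c [ 350.8 -193.7] size [16.2 72. ] +dir deg 97.3 ztop 0.0092
seg px 124.0 158.0 c [ 445.9 -384.6] size [ 8.1 39.5] +dir deg -82.0 ztop 0.0099
seg px 146.0 295.0 c [ 457.  -270.5] size [50.4 14. ] +dir deg -135.7 ztop 0.0164
seg px 192.0 48.0 c [ 505.7 -478.2] size [85.1  2.8] +dir deg -95.5 ztop 0.018
seg px 237.0 168.0 c [ 555.1 -375.7] size [100.3  34.6] +dir deg 16.8 ztop 0.018
seg px 357.0 58.0 c [ 676.8 -492.2] size [27.1  2.9] +dir deg -179.7 ztop 0.018
seg px 383.0 12.0 c [ 712. -543.] size [ 6.8 35.7] +dir deg -89.1 ztop 0.018
at [ 509.2547 -285.7985  129.8678] yaw -176.51 shift mm [-116.7  389.5   14.5] rows 8 turn 0.002
```

servo_tool --pt "5 -14.6 48.7 2 0" --pt "5 -14.6 48.7 2 0" --pt "5 -14.6 48.7 2 0" --pt "5 -14.6 48.7 2 0" --pt "5 -14.6 48.7 2 0" --pt "5 -14.6 48.7 2 0" --pt "5 -14.6 48.7 2 0" --pt "5 -14.6 48.7 2 0" --pt "5 0 0 20 0" --pt "5 0 0 20 0" --pt "5 0 0 0 0" --pt "5 0 0 0 0"

```text
clock: 20.18
eef_pos: [0.6033, 0.1116, 0.0893]
tool_rot: [-0.03, 0.999, 0.019, -0.001]
ft_force: [0.1, 0.4, 0.0]
grip_width: 0.0115
grasp_force: 58.9
```

```bash
python3 - <<'E'
from h import *
v=grab("wrist");held(v);go(603.2,110.3,49.6,183.3)
E
```

```text
held n 926 xmax [25.5707 26.2777 26.7697] y [-5.7844  7.3457] z near [-2.5733 -2.2506]
14 154 [-2.4245 -1.9566]
17 164 [-2.3998 -2.0373]
20 162 [-2.5417 -2.1049]
23 163 [-2.318  -2.0387]
at [603.6705 111.6543  89.7585] yaw -176.62 shift mm [ 0.6 -2.8 40.1] rows 1 turn 0.001
```

servo_tool --pt "5 0.6 -1.4 20 0" --pt "5 0 -1.4 20 0" --pt "5 0 0 0 0" --pt "5 0 0 0 0" --pt "5 -3 0 0 0" --pt "5 -3 0 0 0" --pt "5 -3 0 0 0" --pt "5 -2.5 0 0.3 0" --pt "5 0 0 0 0" --pt "5 0 0 0 0"

```text
clock: 21.48
eef_pos: [0.6134, 0.1111, 0.0482]
tool_rot: [-0.029, 0.999, 0.019, -0.001]
ft_force: [-4.4, -0.2, 1.6]
grip_width: 0.0107
grasp_force: 59.1
```

```bash
python3 - <<'E'
from h import *
o=status.get_obs();print(o["ft_force"],o["grip_width"])
v=grab("wrist");held(v);go(614.8,110.3,28.4,183.3)
P,rr,cc=cloud(v)
for l in["bay_0","cell_0_mid","lip_edge"]:
    for r in viewer.spot_point("wrist",l)[:4]: print(l,round(r["p"],2),np.round(r["pixel"]),atz(v,r["pixel"],.023))
E
```

```text
[-4.4136 -0.2044  1.6093] 0.010694925732941217
held n 1250 xmax [31.9508 33.2864 33.7524] y [-6.6702  7.4564] z near [-2.873  -2.2744]
14 164 [-2.4469 -1.9546]
17 155 [-2.4269 -2.0563]
20 164 [-2.5033 -1.8683]
23 170 [-2.5724 -2.1065]
at [613.3964 111.1367  48.1768] yaw -176.62 shift mm [-1.4 -1.7 19.7] rows 1 turn 0.001
bay_0 0.93 [242. 137.] [0.612  0.0324 0.023 ]
bay_0 0.8 [240. 281.] [0.6073 0.1132 0.023 ]
bay_0 0.72 [235. 347.] [0.6027 0.1509 0.023 ]
bay_0 0.58 [242. 208.] [0.6105 0.0717 0.023 ]
cell_0_mid 0.32 [260. 278.] [0.6199 0.1126 0.023 ]
lip_edge 0.82 [198. 242.] [0.5835 0.0906 0.023 ]
```

servo_tool --pt "5 -0.8 -0.8 0 0" --pt "5 0 -0.4 10 0" --pt "5 0 -0.4 8 0" --pt "5 0 0 1.6 0" --pt "5 0 0 0 0" --pt "5 0 0 0 0"

```text
clock: 22.42
eef_pos: [0.6144, 0.1105, 0.0285]
tool_rot: [-0.029, 0.999, 0.019, -0.001]
ft_force: [-6.5, 0.4, 5.1]
grip_width: 0.0111
grasp_force: 59.5
```

```bash
python3 - <<'E'
from h import *
o=status.get_obs();print(o["ft_force"],o["grip_width"]);go(608.75,110.3,28.4,183.3)
v=grab("wrist");held(v)
E
```

```text
[-6.5293  0.4349  5.1418] 0.01105898198780901
at [614.3902 110.5285  28.5372] yaw -176.62 shift mm [5.6 0.1 0.1] rows 1 turn 0.001
held n 1342 xmax [32.5251 33.3806 33.9144] y [-8.4954  8.5028] z near [-2.6297 -2.1475]
14 193 [-2.3196 -1.897 ]
17 185 [-2.2796 -1.8946]
20 182 [-2.427  -1.8623]
23 182 [-2.5811 -2.0419]
```

servo_tool --pt "5 2 0 0 0" --pt "5 2 0 0 0" --pt "5 1.8 0 0 0" --pt "5 0 0 0 0" --pt "5 0 0 0 0"

```text
clock: 23.1
eef_pos: [0.6091, 0.1102, 0.0288]
tool_rot: [-0.03, 0.999, 0.019, -0.001]
ft_force: [0.1, 1.9, 2.1]
grip_width: 0.0112
grasp_force: 58.9
```

```bash
python3 - <<'E'
from h import *
o=status.get_obs();print(o["ft_force"],o["grip_width"]);go(608.75,110.3,28.4,183.3)
v=grab("wrist");held(v);seated(v,(18.4,))
E
```

```text
[0.1421 1.9451 2.1299] 0.01116040545014523
at [609.1417 110.1893  28.7501] yaw -176.62 shift mm [0.4 0.1 0.4] rows 1 turn 0.001
held n 1391 xmax [32.4849 33.5452 33.9471] y [-8.4958  8.5156] z near [-2.6731 -2.2641]
14 182 [-2.2715 -1.6389]
17 169 [-2.3341 -1.967 ]
20 185 [-2.6768 -2.1427]
23 89 [-5.2493 -4.9804]
bay y 18.4 2329 x [-9.6 36.2] y [10.2 26.5] top front/rear [np.float64(31.0), np.float64(32.2), np.float64(32.3), np.float64(30.8), np.float64(30.6)]
```

servo_tool --pt "20 0 0 0 0" --pt "20 0 0 0 0" --pt "20 0 0 0 0" --pt "20 0 0 -10 0" --pt "20 0 0 -30 0" --pt "30 -8 0 -40 0" --pt "30 -8 0 -30 0" --pt "30 0 0 0 0"

```text
clock: 24.15
eef_pos: [0.6281, 0.107, 0.1429]
tool_rot: [-0.029, 0.999, 0.019, 0.003]
ft_force: [0.4, 1.0, 0.4]
grip_width: 0.0304
grasp_force: 0.0
```

```bash
python3 - <<'E'
from h import *
v=grab("wrist");save(v,"w11.png");seated(v,(-61.6,-21.6,18.4,58.4))
go(457.5,-270.5,100,224.3)
E
```

```text
bay y -61.6 87 x [-9.7 38. ] y [-67.6 -52.1] top front/rear [np.float64(22.2), None, None, None, np.float64(33.6)]
bay y -21.6 934 x [-10.3  35.5] y [-27.8 -14.5] top front/rear [np.float64(31.4), np.float64(31.2), np.float64(31.4), np.float64(31.6), np.float64(31.6)]
bay y 18.4 899 x [-10.7  35.3] y [12. 25.] top front/rear [np.float64(31.1), np.float64(31.0), np.float64(31.5), np.float64(30.9), np.float64(30.7)]
bay y 58.4 910 x [-10.7  35.4] y [52.  65.4] top front/rear [np.float64(30.9), np.float64(30.7), np.float64(30.7), np.float64(30.9), np.float64(30.8)]
at [626.4218 106.8236 140.5665] yaw -176.64 shift mm [ 190.9 -368.    26.1] rows 8 turn -0.714
```

servo_tool --pt "40 23.9 -46 0 0" --pt "40 23.9 -46 0 0" --pt "40 23.9 -46 0 0" --pt "40 23.9 -46 0 0" --pt "40 23.9 -46 0 0" --pt "40 23.9 -46 6 0" --pt "40 23.9 -46 10 0" --pt "40 23.6 -46 10 0" --pt "40 0 0 0 -0.1785" --pt "40 0 0 0 -0.1785" --pt "40 0 0 0 -0.1785" --pt "40 0 0 0 -0.1785" --pt "40 0 0 0 0" --pt "40 0 0 0 0"

```text
clock: 25.95
eef_pos: [0.4556, -0.2702, 0.0983]
tool_rot: [-0.376, 0.927, 0.019, 0.005]
ft_force: [0.2, -0.4, 0.2]
grip_width: 0.0401
grasp_force: 0.0
```

```bash
python3 - <<'E'
from h import *
v=grab("wrist");loose(v);go(457.4,-270.8,11.5,224.3)
E
```

```text
seg px 90.0 26.0 c [ 507.6 -454.7] size [49.4  3.9] +dir deg -96.5 ztop 0.018
seg px 95.0 168.0 c [ 446.1 -384.6] size [ 8.  39.7] +dir deg -81.3 ztop 0.0104
seg px 198.0 88.0 c [ 573.6 -375.6] size [134.4  37.5] +dir deg -168.0 ztop 0.018
seg px 181.0 438.0 c [ 347.3 -196.2] size [25.2 72.4] +dir deg 100.7 ztop 0.0093
seg px 213.0 275.0 c [ 457.1 -270.5] size [50.8 13.4] +dir deg -135.8 ztop 0.0159
at [ 455.7864 -270.2567   98.4714] yaw -135.84 shift mm [ 1.3 -4.1 86.9] rows 2 turn -0.003
```

servo_tool --pt "40 0.8 -1.8 45 0" --pt "40 0 -1.8 32 0" --pt "40 0 0 9.5 0" --pt "40 0 0 0 0" --pt "40 0 0 0 0" --pt "5 0 0 0 0" --pt "5 0 0 0 0" --pt "5 0 0 0 0" --pt "5 0 0 0 0"

```text
clock: 27.12
eef_pos: [0.4588, -0.271, 0.0137]
tool_rot: [-0.377, 0.926, 0.017, 0.006]
ft_force: [-0.5, 0.3, 7.5]
grip_width: 0.0108
grasp_force: 58.7
```

servo_tool --pt "5 0 1.5 -40 0" --pt "5 0 1.5 -40 0" --pt "5 0 1.5 -39 0" --pt "5 0 0 0 0.178" --pt "5 0 0 0 0.178" --pt "5 0 0 0 0.178" --pt "5 0 0 0 0.178" --pt "5 0 0 0 0" --pt "5 0 0 0 0"

```text
clock: 28.25
eef_pos: [0.455, -0.2717, 0.1314]
tool_rot: [-0.032, 0.999, 0.019, -0.001]
ft_force: [0.6, 0.3, 0.4]
grip_width: 0.011
grasp_force: 59.0
```

```bash
python3 - <<'E'
from h import *
v=grab("wrist");held(v);go(608,30.4,130,183.35)
E
```

```text
held n 919 xmax [25.4206 26.2495 26.6193] y [-5.8425  7.4117] z near [-1.831  -1.2257]
14 154 [-1.3853 -0.8864]
17 160 [-1.375  -0.9479]
20 163 [-1.9252 -1.1657]
23 159 [-1.9011 -1.049 ]
at [ 455.0863 -271.6839  131.447 ] yaw -176.4 shift mm [-171.6  291.6   12.3] rows 7 turn 0.004
```

servo_tool --pt "5 -24.5 41.6 2 0" --pt "5 -24.5 41.6 2 0" --pt "5 -24.5 41.6 2 0" --pt "5 -24.5 41.6 2 0" --pt "5 -24.5 41.6 2 0" --pt "5 -24.5 41.6 1 0" --pt "5 -24.5 41.6 1 0" --pt "5 0 0 20 0" --pt "5 0 0 20 0.004" --pt "5 0 0 0 0" --pt "5 0 0 0 0"

```text
clock: 29.68
eef_pos: [0.6088, 0.031, 0.0909]
tool_rot: [-0.029, 0.999, 0.019, -0.001]
ft_force: [1.3, -0.3, 0.1]
grip_width: 0.0108
grasp_force: 58.9
```

```bash
python3 - <<'E'
from h import *
v=grab("wrist");held(v);go(607.9,30.4,50.5,183.35)
E
```

```text
held n 911 xmax [25.4813 26.2348 26.7037] y [-5.8498  7.4202] z near [-1.7297 -1.2525]
14 152 [-1.6594 -0.7521]
17 163 [-1.3807 -0.9019]
20 161 [-1.5319 -1.0318]
23 164 [-1.7998 -1.1394]
at [609.1416  30.9003  91.3807] yaw -176.73 shift mm [ 1.3 -2.  40.8] rows 1 turn -0.001
```

servo_tool --pt "5 1.2 -1.4 20 0" --pt "5 0 -1.4 20 0" --pt "5 0 0 0 0" --pt "5 0 0 0 0" --pt "5 -3 0 0 0" --pt "5 -3 0 0 0" --pt "5 -3 0 0 0" --pt "5 -2.5 0 0.3 0" --pt "5 0 0 0 0" --pt "5 0 0 0 0"

```text
clock: 30.98
eef_pos: [0.6183, 0.0304, 0.0497]
tool_rot: [-0.028, 0.999, 0.019, -0.001]
ft_force: [-4.3, -0.3, 2.2]
grip_width: 0.0112
grasp_force: 59.1
```

```bash
python3 - <<'E'
from h import *
o=status.get_obs();print(o["ft_force"],o["grip_width"])
v=grab("wrist");held(v);go(619.3,30.4,29.4,183.3)
E
```

```text
[-4.2623 -0.3343  2.2122] 0.01124639218876162
held n 1233 xmax [32.0712 33.364  33.8743] y [-6.2036  7.6398] z near [-1.7226 -1.1644]
14 160 [-1.437  -0.8726]
17 156 [-1.3396 -0.8961]
20 163 [-1.2422 -0.9759]
23 159 [-1.328  -0.9783]
at [618.3015  30.436   49.7579] yaw -176.74 shift mm [-1.  -0.9 20.3] rows 1 turn -0.001
```

servo_tool --pt "5 -0.8 0 0 0" --pt "5 0 -0.4 10 0" --pt "5 0 -0.4 8 0" --pt "5 0 0 2.1 0" --pt "5 0 0 0 0" --pt "5 0 0 0 0"

```text
clock: 31.78
eef_pos: [0.6191, 0.0309, 0.0297]
tool_rot: [-0.029, 0.999, 0.019, -0.001]
ft_force: [-6.7, 0.2, 4.8]
grip_width: 0.011
grasp_force: 59.6
```

```bash
python3 - <<'E'
from h import *
o=status.get_obs();print(o["ft_force"],o["grip_width"]);go(613.4,30.4,29.4,183.3)
v=grab("wrist");held(v)
E
```

```text
[-6.6666  0.1915  4.7901] 0.011011437057857017
at [619.0849  30.861   29.6679] yaw -176.72 shift mm [ 5.7 -0.1  0.3] rows 1 turn -0.000
held n 1320 xmax [32.4725 33.4446 33.9062] y [-8.5065  8.5564] z near [-1.4089 -1.0178]
14 186 [-1.1396 -0.7251]
17 186 [-1.2526 -0.7936]
20 182 [-1.245  -0.7729]
23 176 [-1.1237 -0.64  ]
```

servo_tool --pt "5 2 0 0 0" --pt "5 2 0 0 0" --pt "5 1.8 0 0 0" --pt "5 0 0 0 0" --pt "5 0 0 0 0"

```text
clock: 32.45
eef_pos: [0.6141, 0.0305, 0.0299]
tool_rot: [-0.029, 0.999, 0.019, -0.001]
ft_force: [-1.0, 3.3, 2.5]
grip_width: 0.0108
grasp_force: 59.1
```

```bash
python3 - <<'E'
from h import *
o=status.get_obs();print(o["ft_force"],o["grip_width"]);go(613.4,30.4,29.4,183.3)
v=grab("wrist");held(v);seated(v,(-61.6,))
E
```

```text
[-0.9929  3.283   2.5321] 0.010774831251099234
at [614.0578  30.5059  29.9174] yaw -176.72 shift mm [ 0.7 -0.1  0.5] rows 1 turn -0.000
held n 1370 xmax [32.335  33.5041 33.916 ] y [-8.5613  8.5723] z near [-1.6307 -1.1375]
14 182 [-1.4024 -0.667 ]
17 164 [-1.3685 -0.9526]
20 185 [-1.5676 -1.0049]
23 97 [-1.7618 -0.9796]
bay y -61.6 2277 x [-9.8 36.6] y [-69.4 -54. ] top front/rear [np.float64(31.1), np.float64(31.9), np.float64(30.8), np.float64(30.5), np.float64(30.4)]
```

servo_tool --pt "5 0.8 -0.5 0 0" --pt "5 0 0 0 0" --pt "20 0 0 0 0" --pt "20 0 0 0 0" --pt "20 0 0 0 0" --pt "20 0 0 -10 0" --pt "20 0 0 -30 0" --pt "30 -8 0 -40 0" --pt "30 -8 0 -30 0" --pt "30 0 0 0 0" --pt "30 0 0 0 0"

```text
clock: 33.88
eef_pos: [0.6287, 0.0262, 0.1393]
tool_rot: [-0.028, 0.999, 0.019, -0.001]
ft_force: [0.7, 0.5, 0.1]
grip_width: 0.0293
grasp_force: 0.0
```

```bash
cat >> h.py <<'E'
def feet(v):
    P,rr,cc=cloud(v);z=P[:,2]*1000;a=np.radians(3.37);d=P[:,:2]*1000-[597.6,91.8]
    S=np.c_[d@[np.cos(a),np.sin(a)],d@[-np.sin(a),np.cos(a)]]
    for n,c in[("FL",(-92,133.4)),("FR",(-92,-136.6)),("RL",(92,133.4)),("RR",(92,-136.6))]:
        r=np.hypot(*(S-c).T);m=(r<26)&(z>40)&(z<90)
        if m.sum()<50: print(n,"few");continue
        h,e=np.histogram(z[m],np.arange(50,86,1));k=np.argsort(h)[::-1][:4]
        pk=e[np.argmax(h)]+.5
        t=m&(abs(z-pk)<1.5);(cx,cy),rad=cv2.minEnclosingCircle((P[t][:,:2]*1000).astype(np.float32))
        print(n,m.sum(),"peaks",[(e[i],h[i]) for i in k],"top",np.median(z[t]).round(2),"circle",round(cx,1),round(cy,1),round(rad,1),"scale",(S[t].min(0)+S[t].max(0))/2)
E
python3 - <<'E'
from h import *
v=grab("wrist");save(v,"w12.png");seated(v,(-61.6,-21.6,18.4,58.4));feet(v);print(v["o"]["eef_pos"],v["o"]["joint_pos"])
E
```

```text
bay y -61.6 935 x [-10.8  35.3] y [-68.6 -55. ] top front/rear [np.float64(31.6), np.float64(31.5), np.float64(31.2), np.float64(31.1), np.float64(30.9)]
bay y -21.6 915 x [-10.5  35.4] y [-28.3 -15.1] top front/rear [np.float64(31.1), np.float64(31.2), np.float64(31.4), np.float64(31.5), np.float64(31.9)]
bay y 18.4 933 x [-10.3  35.6] y [11.6 24.5] top front/rear [np.float64(30.8), np.float64(31.2), np.float64(30.6), np.float64(31.1), np.float64(30.6)]
bay y 58.4 977 x [-10.7  35.8] y [52.  64.5] top front/rear [np.float64(30.8), np.float64(30.5), np.float64(30.8), np.float64(31.0), np.float64(31.0)]
FL 1436 peaks [(np.int64(57), np.int64(168)), (np.int64(58), np.int64(145)), (np.int64(56), np.int64(128)), (np.int64(60), np.int64(111))] top 57.59 circle 500.5 213.0 18.1 scale [-89.823 122.29 ]
FR 4055 peaks [(np.int64(76), np.int64(1048)), (np.int64(77), np.int64(744)), (np.int64(73), np.int64(418)), (np.int64(75), np.int64(314))] top 76.74 circle 514.4 -48.8 17.8 scale [ -91.3015 -134.8528]
RL 2198 peaks [(np.int64(70), np.int64(440)), (np.int64(69), np.int64(416)), (np.int64(68), np.int64(74)), (np.int64(63), np.int64(58))] top 70.07 circle 681.7 230.8 16.0 scale [ 91.4143 133.7303]
RR 978 peaks [(np.int64(69), np.int64(129)), (np.int64(70), np.int64(113)), (np.int64(68), np.int64(38)), (np.int64(63), np.int64(30))] top 69.81 circle 686.9 -39.1 11.5 scale [  82.3379 -135.8847]
[0.6287 0.0262 0.1393] [ 0.0242  0.5531  0.2092  1.2299  0.0374 -0.0327]
```

All four bays are filled and level. Now the right foot: its top is near 76.7 and needs to be about 70. I'll hover over it and pre-turn so that it can be done in one grip.

```bash
python3 -c "
from h import *
go(514,-49.5,130)"
```

```text
at [628.1835  26.2514 138.5338] yaw -176.74 shift mm [118.3 -69.4   6.3] rows 3
```

servo_tool --pt "85 40 -23 2 0" --pt "85 40 -23 2 0" --pt "85 38.3 -23.4 2.3 0" --pt "85 0 0 0 0" --pt "85 0 0 0 0" --pt "85 0 0 0 0"

```text
clock: 34.67
eef_pos: [0.516, -0.0489, 0.1307]
tool_rot: [-0.029, 0.999, 0.019, -0.001]
ft_force: [0.1, 0.0, 0.2]
grip_width: 0.0849
grasp_force: 0.0
```

```bash
python3 - <<'E'
from h import *
v=grab("wrist");feet(v);print(v["o"]["eef_pos"],v["o"]["tool_rot"])
E
```

```text
FL few
FR 2567 peaks [(np.int64(76), np.int64(661)), (np.int64(77), np.int64(536)), (np.int64(73), np.int64(266)), (np.int64(74), np.int64(189))] top 76.87 circle 513.2 -49.3 17.4 scale [ -92.0864 -136.1036]
RL few
RR few
[ 0.516  -0.0489  0.1307] [-0.0289  0.9994  0.0188 -0.0007]
```

servo_tool --pt "85 0 0 0 -0.187" --pt "85 0 0 0 -0.187" --pt "85 0 0 0 -0.187" --pt "85 0 0 0 -0.187" --pt "85 0 0 0 -0.187" --pt "85 0 0 0 -0.187" --pt "85 0 0 0 -0.187" --pt "85 0 0 0 -0.187" --pt "85 0 0 0 -0.187" --pt "85 0 0 0 -0.187" --pt "85 0 0 0 -0.187" --pt "85 0 0 0 -0.187" --pt "85 0 0 0 -0.187" --pt "85 0 0 0 -0.187" --pt "85 0 0 0 0" --pt "85 0 0 0 0"

```text
clock: 36.72
eef_pos: [0.5154, -0.0491, 0.1308]
tool_rot: [0.972, -0.232, -0.006, -0.018]
ft_force: [-0.2, -1.0, -0.3]
grip_width: 0.085
grasp_force: 0.0
```

```bash
python3 - <<'E'
from h import *
v=grab("wrist");feet(v);print(v["o"]["joint_pos"]);go(514,-49.8,66)
E
```

```text
FL 160 peaks [(np.int64(57), np.int64(30)), (np.int64(61), np.int64(24)), (np.int64(56), np.int64(21)), (np.int64(58), np.int64(16))] top 57.32 circle 513.8 222.6 11.7 scale [-74.5892 135.4928]
FR 2544 peaks [(np.int64(76), np.int64(610)), (np.int64(77), np.int64(596)), (np.int64(73), np.int64(275)), (np.int64(72), np.int64(172))] top 76.92 circle 514.4 -49.6 17.5 scale [ -91.0718 -135.7733]
RL few
RR 410 peaks [(np.int64(50), np.int64(23)), (np.int64(52), np.int64(21)), (np.int64(51), np.int64(17)), (np.int64(53), np.int64(16))] top 50.53 circle 685.2 -31.7 8.8 scale [  80.1409 -128.5578]
[-0.1161  0.3537 -0.133   1.0914  0.0369 -2.789 ]
at [515.3379 -49.1653 130.8103] yaw -26.82 shift mm [ 0.4  3.3 64.7] rows 2
```

servo_tool --pt "85 0.2 1.5 30 0" --pt "85 0.2 1.3 25 0" --pt "85 0 0.3 9.7 0" --pt "85 0 0 0 0" --pt "25 0 0 0 0" --pt "25 0 0 0 0" --pt "25 0 0 0 0" --pt "25 0 0 0 0" --pt "25 0 0 0 0" --pt "25 0 0 0 0"

```text
clock: 38.02
eef_pos: [0.5142, -0.0507, 0.0674]
tool_rot: [0.973, -0.231, -0.005, -0.017]
ft_force: [-1.1, -2.9, 4.7]
grip_width: 0.037
grasp_force: 59.4
```

```bash
python3 - <<'E'
from h import *
o=status.get_obs();print(o["ft_force"],o["ft_torque"],o["grip_width"],o["grasp_force"]);go(514,-49.6,66)
E
```

```text
[-1.0995 -2.9419  4.6571] [-0.5281  0.4392  0.0355] 0.03700802429836221 59.35009717941284
at [514.2174 -50.7421  67.3781] yaw -26.76 shift mm [-0.7 -0.9  1.4] rows 1
```

servo_tool --pt "25 0 0 0.24 0.187" --pt "25 0 0 0.24 0.187" --pt "25 0 0 0.24 0.187" --pt "25 0 0 0.24 0.187" --pt "25 0 0 0.24 0.187" --pt "25 0 0 0.24 0.187" --pt "25 0 0 0.24 0.187" --pt "25 0 0 0.24 0.187"

```text
clock: 39.02
eef_pos: [0.5127, -0.0515, 0.0653]
tool_rot: [-0.553, 0.833, 0.015, 0.008]
ft_force: [-6.4, -3.7, 7.7]
grip_width: 0.0367
grasp_force: 59.6
```

```bash
python3 - <<'E'
from h import *
o=status.get_obs();print(o["ft_force"],o["ft_torque"],o["grip_width"],o["grasp_force"],o["joint_pos"])
v=grab("wrist");feet(v);go(514,-49.6,66)
E
```

```text
[-6.4167 -3.7455  7.7462] [-1.1425  0.7516  0.0625] 0.036685574152151304 59.58772301673889 [-0.119   0.4198 -0.2259  0.9334  0.033  -1.2908]
FL few
FR 6045 peaks [(np.int64(74), np.int64(1650)), (np.int64(75), np.int64(575)), (np.int64(71), np.int64(528)), (np.int64(73), np.int64(477))] top 74.55 circle 511.9 -54.7 24.0 scale [ -94.2587 -138.3955]
RL few
RR 1634 peaks [(np.int64(51), np.int64(68)), (np.int64(50), np.int64(68)), (np.int64(52), np.int64(63)), (np.int64(55), np.int64(61))] top 50.53 circle 689.6 -46.7 12.1 scale [  83.3872 -143.6595]
at [512.715  -51.5107  65.3264] yaw -113.15 shift mm [-2.3 -0.4 -0.6] rows 1
```

servo_tool --pt "25 0 0 0.24 0.187" --pt "25 0 0 0.24 0.187" --pt "25 0 0 0.24 0.187" --pt "25 0 0 0.24 0.187" --pt "25 0 0 0.24 0.187" --pt "25 0 0 0.24 0.187" --pt "25 0 0 0.24 0.187" --pt "25 0 0 0.24 0.187" --pt "25 0 0 0.24 0.187" --pt "25 0 0 0.24 0.187" --pt "25 0 0 0.24 0.187" --pt "25 0 0 0.24 0.187" --pt "25 0 0 0.24 0.187" --pt "25 0 0 0.24 0.187" --pt "25 0 0 0.24 0.187" --pt "25 0 0 0.24 0.187" --pt "25 0 0 0.24 0.187" --pt "25 0 0 0.24 0.187" --pt "25 0 0 0 0"

```text
clock: 41.45
eef_pos: [0.5137, -0.049, 0.0612]
tool_rot: [0.888, 0.459, 0.008, -0.018]
ft_force: [-2.9, 1.9, 7.7]
grip_width: 0.037
grasp_force: 59.5
```

```bash
python3 - <<'E'
from h import *
o=status.get_obs();print(o["ft_force"],o["ft_torque"],o["grip_width"],o["grasp_force"],o["joint_pos"])
v=grab("wrist");feet(v);go(514,-49.6,66)
P,rr,cc=cloud(v);z=P[:,2]*1000;r=np.hypot(P[:,0]*1000-513.8,P[:,1]*1000+49.5)
for k in(2,6,10,12,14,16,18): m=(abs(r-k)<1)&(z>50)&(z<90);print(k,m.sum(),np.percentile(z[m],[10,50,90]).round(2))
E
```

```text
[-2.8663  1.8584  7.6623] [ 0.3368  0.8095 -0.0444] 0.03702280566313544 59.51536774635315 [-0.117   0.4253 -0.2301  0.9225  0.0382  2.0708]
FL few
FR 6284 peaks [(np.int64(70), np.int64(1677)), (np.int64(69), np.int64(851)), (np.int64(68), np.int64(557)), (np.int64(67), np.int64(547))] top 70.37 circle 517.0 -45.4 23.6 scale [ -89.1578 -133.5376]
RL few
  return _methods._mean(a, axis=axis, dtype=dtype,
  ret = ret.dtype.type(ret / rcount)
Traceback (most recent call last):
  File "h.py", line 82, in feet
    print(n,m.sum(),"peaks",[(e[i],h[i]) for i in k],"top",np.median(z[t]).round(2),"circle",round(cx,1),round(cy,1),round(rad,1),"scale",(S[t].min(0)+S[t].max(0))/2)
                                                                                                                                           ~~~~~~~~^^^
ValueError: zero-size array to reduction operation minimum which has no identity
```

servo_tool --pt "25 0 0 0.2 0.15" --pt "25 0 0 0.2 0.15" --pt "25 0 0 0.2 0.15" --pt "25 0 0 0 0" --pt "85 0 0 0 0" --pt "85 0 0 0 0" --pt "85 0 0 0 0" --pt "85 0 0 0 0" --pt "85 0 0 -30 0" --pt "85 0 0 -50 0" --pt "85 0 0 0 0"

```text
clock: 42.88
eef_pos: [0.5173, -0.0532, 0.1434]
tool_rot: [0.968, 0.249, 0.007, -0.017]
ft_force: [0.6, -0.4, 0.2]
grip_width: 0.0854
grasp_force: 0.0
```

```bash
python3 - <<'E'
from h import *
print(status.get_obs()["joint_pos"]);go(590,90,240)
E
```

```text
[-0.1234  0.3404 -0.1169  1.1121  0.0369  2.5139]
at [517.3228 -53.1713 143.3632] yaw 28.88 shift mm [135.  -92.9 -90.9] rows 4
```

servo_tool --pt "85 34 -23.2 -22.7 0" --pt "85 34 -23.2 -22.7 0" --pt "85 34 -23.2 -22.7 0" --pt "85 33 -23.3 -22.8 0" --pt "85 0 0 0 0" --pt "85 0 0 0 0" --pt "85 0 0 0 0"

```text
clock: 43.75
eef_pos: [0.5866, 0.0893, 0.234]
tool_rot: [0.968, 0.249, 0.002, -0.019]
ft_force: [0.1, 0.1, -0.1]
grip_width: 0.085
grasp_force: 0.0
```

```bash
cat >> h.py <<'E'
def ring(v,cs):
    P,rr,cc=cloud(v);z=P[:,2]*1000
    for n,(x,y) in cs.items():
        r=np.hypot(P[:,0]*1000-x,P[:,1]*1000-y)
        print(n,[(k,int(m.sum()),np.percentile(z[m],[20,50,80]).round(1)) for k in(3,9,11,13,15,17) for m in[(abs(r-k)<1)&(z>45)&(z<90)] if m.sum()>5])
C=dict(FR=(513.8,-49.5),FL=(497.9,219.6),RL=(681.6,230.4),RR=(697.5,-39.2))
E
python3 - <<'E'
from h import *
v=grab("wrist");ring(v,C);save(v,"w13.png",s=1.4);print(v["o"]["eef_pos"],v["o"]["joint_pos"])
E
```

```text
FR [(3, 30, array([68. , 68.4, 69.1])), (9, 85, array([69. , 69.9, 70.3])), (11, 94, array([69.4, 70. , 70.6])), (13, 90, array([69.5, 70. , 70.7])), (15, 91, array([69.3, 69.9, 70.6])), (17, 104, array([67.1, 68.1, 69.7]))]
FL [(3, 34, array([68.4, 69. , 69.4])), (9, 60, array([60.5, 61.3, 61.8])), (11, 100, array([60.8, 61.4, 61.8])), (13, 129, array([60.7, 61.3, 61.8])), (15, 169, array([60. , 61. , 61.7])), (17, 180, array([56.4, 58.1, 59.2]))]
RL [(3, 52, array([69.6, 70.3, 71. ])), (9, 155, array([69.5, 70.2, 70.8])), (11, 192, array([69.5, 70.1, 70.7])), (13, 240, array([69.2, 70. , 70.8])), (15, 434, array([52.5, 61.5, 69.5])), (17, 20, array([46.9, 48.5, 52.7]))]
RR [(3, 43, array([69.7, 70.2, 71.2])), (9, 119, array([69.7, 70.3, 70.9])), (11, 144, array([69.6, 70.3, 70.9])), (13, 176, array([69.7, 70.3, 70.9])), (15, 269, array([62.3, 68.3, 70.1])), (17, 260, array([48.2, 53. , 59.3]))]
[0.5866 0.0893 0.234 ] [0.1326 0.4318 0.2625 1.4024 0.0373 2.771 ]
```

View pics/w13.png

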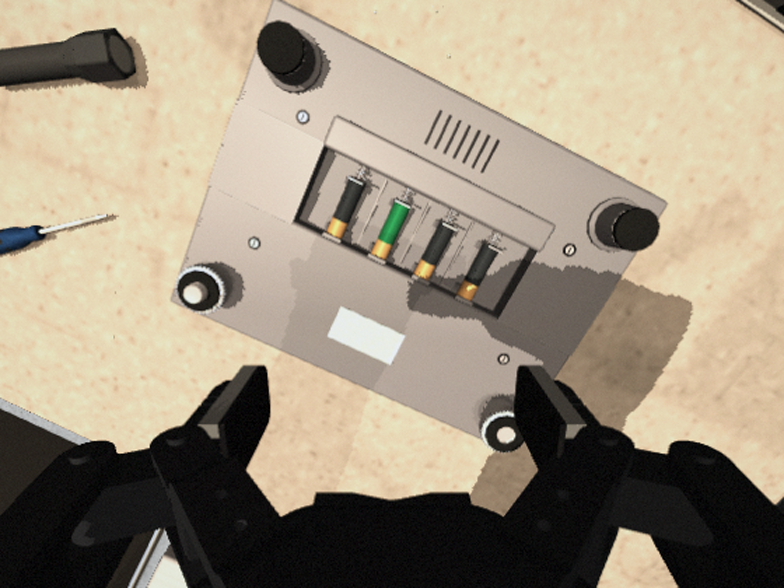

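The view shows all four cells lying under their lips between (340,205) and (485,270). The right front foot reads 70.0 against rear feet at 70.2, so it is level. The left one reads 61.3 and needs 8.85 mm, which is 6.95 rad anticlockwise.

```bash
python3 -c "
from h import *
go(498,219,120)"
```

```text
at [586.7494  89.2728 234.2298] yaw 28.8 shift mm [ -16.8 -152.4  119.4] rows 4
```

servo_tool --pt "85 0 0 0 -0.15" --pt "85 -22 -35 29 0" --pt "85 -11 -39 30 0" --pt "85 -4 -38 30 0" --pt "85 -2.5 -38 30 0" --pt "85 0 0 0 0" --pt "85 0 0 0 0" --pt "85 0 0 0 0"

```text
clock: 44.8
eef_pos: [0.4662, 0.1892, 0.1214]
tool_rot: [0.947, 0.321, 0.006, -0.018]
ft_force: [-0.1, 0.2, -0.2]
grip_width: 0.0851
grasp_force: 0.0
```

```bash
python3 - <<'E'
from h import *
v=grab("wrist");ring(v,C);feet(v) if 0 else None
P,rr,cc=cloud(v);z=P[:,2]*1000;m=(np.hypot(P[:,0]*1000-498,P[:,1]*1000-219.6)<24)&(abs(z-61.3)<1.5)
print(m.sum(),cv2.minEnclosingCircle((P[m][:,:2]*1000).astype(np.float32)),v["o"]["joint_pos"]);go(498,219.5,51.8)
E
```

```text
FR [(17, 27, array([65.8, 67.1, 68.5]))]
FL [(3, 96, array([68. , 68.7, 69.1])), (9, 236, array([60.6, 61.2, 61.7])), (11, 321, array([60.6, 61.2, 61.8])), (13, 382, array([60.7, 61.3, 61.8])), (15, 424, array([60.6, 61.2, 61.8])), (17, 433, array([57.7, 58.5, 60.4]))]
RL []
RR []
1471 ((497.788330078125, 220.68084716796875), 16.91179656982422) [ 0.3645  0.3216 -0.2076  1.0286  0.0359  2.8536]
at [466.1301 189.1789 121.3   ] yaw 37.38 shift mm [42.2 -2.6 70.6] rows 2
```

servo_tool --pt "85 21 -2.6 0 0" --pt "85 21.3 -2.6 0 0" --pt "85 0 0 0 0" --pt "85 0 0 0 0"

```text
clock: 45.35
eef_pos: [0.4949, 0.2189, 0.1214]
tool_rot: [0.947, 0.321, 0.004, -0.018]
ft_force: [-0.3, -0.2, -0.1]
grip_width: 0.0849
grasp_force: 0.0
```

```bash
python3 - <<'E'
from h import *
print(status.get_obs()["joint_pos"]);go(497.9,220,51.8)
E
```

```text
[ 0.397   0.3915 -0.1026  1.0655  0.0355  2.8852]
at [494.9204 218.8698 121.4081] yaw 37.43 shift mm [ 1.7  3.1 69.6] rows 2
```

servo_tool --pt "85 1 1.5 30 0" --pt "85 0.7 1.3 30 0" --pt "85 0 0.3 9.6 0" --pt "85 0 0 0 0" --pt "25 0 0 0 0" --pt "25 0 0 0 0" --pt "25 0 0 0 0" --pt "25 0 0 0 0" --pt "25 0 0 0 0" --pt "25 0 0 0 0"

```text
clock: 46.6
eef_pos: [0.4989, 0.2209, 0.053]
tool_rot: [0.947, 0.321, 0.006, -0.018]
ft_force: [-0.9, -1.9, 5.9]
grip_width: 0.0366
grasp_force: 59.5
```

servo_tool --pt "25 0 0 -0.24 -0.187" --pt "25 0 0 -0.24 -0.187" --pt "25 0 0 -0.24 -0.187" --pt "25 0 0 -0.24 -0.187" --pt "25 0 0 -0.24 -0.187" --pt "25 0 0 -0.24 -0.187"

```text
clock: 47.35
eef_pos: [0.4964, 0.2216, 0.0543]
tool_rot: [0.628, 0.778, 0.014, -0.015]
ft_force: [-6.1, 1.4, 9.6]
grip_width: 0.0366
grasp_force: 59.6
```

```bash
python3 - <<'E'
from h import *
o=status.get_obs();print(o["ft_force"],o["ft_torque"],o["grip_width"],o["grasp_force"],o["joint_pos"])
v=grab("wrist");ring(v,dict(FL=(497.8,220.2)));go(498,219.5,51.8)
E
```

```text
[-6.1244  1.4479  9.5929] [ 0.1016  1.8125 -0.0058] 0.03661086837217505 59.6464866399765 [ 0.3988  0.4684 -0.1797  0.9128  0.0389  1.7573]
FL [(3, 163, array([68.1, 68.5, 69.2])), (9, 323, array([61.7, 62.2, 62.7])), (11, 524, array([61.8, 62.3, 62.7])), (13, 641, array([61.7, 62.2, 62.7])), (15, 757, array([61.7, 62.2, 62.7])), (17, 692, array([58.9, 59.5, 61.2]))]
at [496.3735 221.643   54.3594] yaw 102.45 shift mm [-2.5  1.1  2.5] rows 1
```

servo_tool --pt "25 0 0 -0.24 -0.187" --pt "25 0 0 -0.24 -0.187" --pt "25 0 0 -0.24 -0.187" --pt "25 0 0 -0.24 -0.187" --pt "25 0 0 -0.24 -0.187" --pt "25 0 0 -0.24 -0.187" --pt "25 0 0 -0.24 -0.187" --pt "25 0 0 -0.24 -0.187" --pt "25 0 0 -0.24 -0.187" --pt "25 0 0 -0.24 -0.187" --pt "25 0 0 -0.24 -0.187" --pt "25 0 0 -0.24 -0.187" --pt "25 0 0 -0.24 -0.187" --pt "25 0 0 -0.24 -0.187" --pt "25 0 0 -0.24 -0.187" --pt "25 0 0 -0.24 -0.187" --pt "25 0 0 -0.24 -0.187" --pt "25 0 0 -0.24 -0.187" --pt "25 0 0 -0.24 -0.187" --pt "25 0 0 -0.24 -0.187"

```text
clock: 49.9
eef_pos: [0.4987, 0.218, 0.0591]
tool_rot: [0.928, -0.372, -0.006, -0.015]
ft_force: [-1.0, -7.6, 7.9]
grip_width: 0.0368
grasp_force: 59.6
```

```bash
python3 - <<'E'
from h import *
o=status.get_obs();print(o["ft_force"],o["ft_torque"],o["grip_width"],o["grasp_force"],o["joint_pos"])
v=grab("wrist");ring(v,dict(FL=(497.8,220.2)));go(498,219.5,51.8)
E
```

```text
[-1.0344 -7.5834  7.8568] [-1.6725 -0.0473 -0.1233] 0.03676342754034695 59.63811278343201 [ 0.3956  0.4626 -0.1743  0.9222  0.0302 -1.9832]
FL [(3, 148, array([68.1, 68.6, 69. ])), (9, 418, array([66.6, 67. , 67.5])), (11, 520, array([66.6, 67.1, 67.5])), (13, 638, array([66.7, 67.1, 67.5])), (15, 759, array([66.5, 67. , 67.5])), (17, 677, array([63.8, 64.4, 66. ]))]
at [498.7333 217.9618  59.0471] yaw -43.41 shift mm [-1.4 -0.4  7.3] rows 1
```

servo_tool --pt "25 0 0 -0.24 -0.187" --pt "25 0 0 -0.24 -0.187" --pt "25 0 0 -0.24 -0.187" --pt "25 0 0 -0.24 -0.187" --pt "25 0 0 0 0" --pt "65 0 0 0 0" --pt "65 0 0 0 0" --pt "65 0 0 0 0" --pt "65 0 0 0 0.187" --pt "65 0 0 0 0.187" --pt "65 0 0 0 0.187" --pt "65 0 0 0 0.187" --pt "65 0 0 0 0.187" --pt "65 0 0 0 0.187" --pt "65 0 0 0 0.187" --pt "65 0 0 0 0.187" --pt "65 0 0 0 0.187" --pt "65 0 0 0 0.187" --pt "65 0 0 0 0" --pt "65 0 0 0 0"

```text
clock: 52.45
eef_pos: [0.498, 0.2206, 0.0589]
tool_rot: [-0.587, 0.809, 0.016, 0.01]
ft_force: [0.6, 0.4, 0.2]
grip_width: 0.065
grasp_force: 0.0
```

```bash
python3 - <<'E'
from h import *
o=status.get_obs();print(o["ft_force"],o["grip_width"],o["joint_pos"])
v=grab("wrist");ring(v,dict(FL=(497.8,220.2)));go(498,220,60)
E
```

```text
[0.5677 0.4145 0.1751] 0.06501968384086158 [ 0.3976  0.4635 -0.1734  0.9222  0.0358 -0.8578]
FL [(3, 150, array([68.2, 68.6, 69. ])), (9, 477, array([67.7, 68.2, 68.7])), (11, 544, array([67.8, 68.3, 68.8])), (13, 657, array([67.8, 68.3, 68.7])), (15, 853, array([67.5, 68.2, 68.7])), (17, 690, array([64.7, 65.4, 66.6]))]
at [498.0327 220.5928  58.9008] yaw -108.11 shift mm [ 0.5 -0.1 -1.1] rows 1
```

servo_tool --pt "25 0 0 -0.5 0" --pt "25 0 0 0 0" --pt "25 0 0 0 0" --pt "25 0 0 0 0" --pt "25 0 0 0 0" --pt "25 0 0 -0.22 -0.175" --pt "25 0 0 -0.22 -0.175" --pt "25 0 0 -0.22 -0.175" --pt "25 0 0 -0.22 -0.175" --pt "25 0 0 -0.22 -0.175" --pt "25 0 0 -0.22 -0.175" --pt "25 0 0 -0.22 -0.175" --pt "25 0 0 -0.22 -0.175" --pt "25 0 0 0 0" --pt "25 0 0 0 0"

```text
clock: 54.38
eef_pos: [0.4957, 0.2198, 0.0616]
tool_rot: [0.97, -0.241, -0.008, -0.017]
ft_force: [-6.5, -1.1, 10.1]
grip_width: 0.0368
grasp_force: 59.7
```

```bash
python3 - <<'E'
from h import *
o=status.get_obs();print(o["ft_force"],o["grip_width"],o["grasp_force"],o["joint_pos"])
v=grab("wrist");ring(v,dict(FL=(497.8,220.2)));go(590,90,240)
E
```

```text
[-6.5338 -1.0531 10.1265] 0.03676922202996163 59.71676588058472 [ 0.3978  0.4592 -0.1724  0.932   0.036  -2.2558]
FL [(3, 138, array([68.2, 68.7, 69.1])), (9, 506, array([69. , 69.6, 70.1])), (11, 536, array([69.2, 69.8, 70.2])), (13, 647, array([69.3, 69.8, 70.2])), (15, 771, array([69.1, 69.7, 70.2])), (17, 714, array([66.4, 67.1, 69. ]))]
at [495.7076 219.8398  61.5569] yaw -27.94 shift mm [ 139.9   65.3 -183.7] rows 5
```

servo_tool --pt "25 0 0 -0.2 -0.15" --pt "25 0 0 -0.2 -0.15" --pt "25 0 0 0 0" --pt "85 0 0 0 0" --pt "85 0 0 0 0" --pt "85 0 0 0 0" --pt "85 0 0 0 0" --pt "85 0 0 -30 0" --pt "85 0 0 -50 0" --pt "85 39 37 -34 0" --pt "85 39 37 -34 0" --pt "85 39 37 -34 0" --pt "85 0 0 0 0" --pt "85 0 0 0 0" --pt "85 0 0 0 0"

```text
clock: 56.3
eef_pos: [0.5897, 0.0861, 0.2353]
tool_rot: [0.995, -0.093, -0.005, -0.018]
ft_force: [0.4, 0.4, 0.4]
grip_width: 0.085
grasp_force: 0.0
```

```bash
python3 - <<'E'
from h import *
for k in range(2):
    v=grab("wrist");ring(v,C)
seated(v,(-61.6,-21.6,18.4,58.4));print(v["o"]["eef_pos"],v["o"]["joint_pos"])
save(v,"w14.png",s=1.4)
E
```

```text
FR [(3, 33, array([68.1, 68.4, 69. ])), (9, 102, array([69.3, 69.9, 70.4])), (11, 109, array([69.4, 70. , 70.5])), (13, 141, array([69.4, 70. , 70.6])), (15, 147, array([69.5, 70. , 70.5])), (17, 172, array([66.7, 67.7, 69.7]))]
FL [(9, 19, array([69.8, 70.4, 70.8])), (11, 24, array([70. , 70.3, 70.8])), (13, 39, array([69.9, 70.5, 71. ])), (15, 63, array([67.8, 69.4, 70.4])), (17, 75, array([65.1, 66.7, 67.5]))]
RL [(3, 37, array([69.8, 70.4, 70.7])), (9, 122, array([69.6, 70.3, 70.9])), (11, 139, array([69.7, 70.2, 70.9])), (13, 172, array([69.5, 70.2, 70.8])), (15, 466, array([52.9, 62.5, 69.5])), (17, 33, array([46.4, 51.9, 56.1]))]
RR [(3, 50, array([69.6, 70.3, 70.7])), (9, 155, array([69.4, 70.1, 70.7])), (11, 205, array([69.4, 70. , 70.7])), (13, 228, array([69.6, 70.3, 71. ])), (15, 260, array([63.9, 69. , 70.1])), (17, 253, array([48.7, 54.1, 60. ]))]
FR [(3, 33, array([68.2, 68.6, 69.1])), (9, 104, array([68.9, 69.8, 70.4])), (11, 116, array([69.3, 70. , 70.6])), (13, 141, array([69.6, 70.1, 70.7])), (15, 146, array([69.4, 70. , 70.5])), (17, 168, array([66.7, 67.6, 69.5])
[... 630 characters left out ...]
2, 54.3, 60.2]))]
bay y -61.6 525 x [-10.6  37.5] y [-67.7 -54.2] top front/rear [np.float64(31.7), np.float64(31.5), np.float64(31.3), np.float64(31.2), np.float64(31.1)]
bay y -21.6 505 x [-10.4  37.2] y [-27.8 -14.1] top front/rear [np.float64(31.3), np.float64(31.2), np.float64(31.3), np.float64(31.9), np.float64(31.6)]
bay y 18.4 485 x [-10.5  37.3] y [12.1 25.4] top front/rear [np.float64(31.2), np.float64(31.4), np.float64(31.3), np.float64(31.5), np.float64(31.2)]
bay y 58.4 483 x [-10.5  37.7] y [52.6 65.6] top front/rear [np.float64(30.6), np.float64(31.2), np.float64(30.9), np.float64(30.8), np.float64(31.0)]
[0.5898 0.0862 0.2354] [ 0.1265  0.4371  0.2744  1.409   0.0377 -2.8283]
```

The feet read 70.3, 70.0, 70.2 and 70.2, all cells are seated, and the robot is clear. Handing in.

```bash
python3 -c "
from h import *
print(bot.job_done())"
```

```text
the job is handed in; nothing more can be done
None
```

The job is handed in: all three loose cells are seated in bays 0 to 2, with the old cell left in bay 3, and both front feet are level with the rear feet to about 0.2 mm by the wrist camera.

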